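Put the lidded stoneware dishes away to dry

TASK

The lidded stoneware dishes are washed up: first push the drip tray fully home under the sloped draining stand, then take off every lid and stand it on the slats, handle outwards, flat on the slope with a short end right down against the lip. Stack the empty dishes squarely in one pile, each foot seated in the rim of the dish below, and leave the glass, jar and mill where they are.

Things in the scene. Friction and masses are not known exactly. Their poses are not given: they have to be found in the camera images.
- dish_1: oblong open white stoneware dish, 120 mm long (x), 60 wide (y), 36 high, walls 5, inner floor 9 mm up, 0.28 kg; origin at the centre of its underside, z up. A foot 4 mm high (104 x 44, tapering to 98 x 38 mm) drops into the rim (110 x 50 mm opening) of a dish below: each dish adds 32 mm to a pile. There are four
- dish_2: another dish, the same as dish_1 in every way. All stand on the level wooden worktop; the steel sink top left of it, from y = 0.30 m on, is 0.6 mm lower
- dish_3: another dish, the same as dish_1 in every way. All stand on the level wooden worktop; the steel sink top left of it, from y = 0.30 m on, is 0.6 mm lower
- dish_4: another dish, the same as dish_1 in every way. All stand on the level wooden worktop; the steel sink top left of it, from y = 0.30 m on, is 0.6 mm lower
- lid_1: white stoneware lid that starts on dish_1 (two or three lids are there, each on its dish), 120 mm long (x), 60 wide (y), about 0.14 kg; origin at the centre of its underside, z up through the handle. A locating step (103 x 43 mm) fills z = 0 to 3 mm, the plate 3 to 10 mm, an upright bar handle, 44 mm along x and 14 thick along y, 10 to 32 mm. On its dish the lid's origin lies 33 mm above the dish's
- lid_2: another lid, the same as lid_1; it starts on dish_2
- lid_3: another lid, the same as lid_1; it starts on dish_3
- drain_deck: slatted top of the fixed wooden draining stand: a plane 230 mm wide (y, level) and 136 mm long (x, up the slope), sloped 30 degrees, facing the robot; z square to the slats, outward. Origin on the slats at the inner face of the lip, midway along it, 36 mm above the worktop. A lid flat on the slats with a short end touching the lip has its origin at x = 60 mm, z = 0
- lip_mid (a point): middle of the top of the lip's inner face. The lip runs along the whole lower edge of the slats, 11 mm thick, 14 mm proud of them; no dividers: three lids fit side by side, at y = -72, 0 and 72 mm. A lid laid higher up may or may not slide down by itself (friction varies). A wall cabinet hangs above the back of the stand, its underside 0.44 m up
- drip_tray (a joint): how far the metal drip tray under the draining stand is pulled out towards the robot: 0 is fully home (a firm stop), 0.085 m fully out; it slides level along the stand's fore-and-aft line with 1 to 2 N of friction and stays where it is left
- tray_front (a point): middle of the drip tray's flat front face, 14 mm above the worktop; the front plate is 220 mm wide and 2 to 26 mm above the worktop, with a rolled edge 70 mm wide at the middle of its top that stands 10 mm forward. Fully home, it stands about 7 mm in front of the lip
- salt_mill: clear salt mill with a grey domed top, 44 mm across, 90 mm high, standing behind the work; origin at the centre of its underside. Not part of the job
- water_glass: tall drinking glass with dark patches, 76 mm across, 124 mm high, standing to the right of the draining stand; origin at the centre of its underside. Not part of the job
- yellow_jar: glass jar with a yellow screw lid, 59 mm across, 105 mm high, standing behind the dishes; origin at the centre of its underside. Not part of the job

How it is judged:
By the outcome, as a careful person would: the job done as asked, in the order asked, and still so for the second after the job is handed in, with the robot touching nothing.
Of lid_1, lid_2, lid_3 only 2 to 3 are there at a start; the rules pass over those that are not, and their reading is None.
At some moment in a run one of dish_1, dish_2, dish_3, dish_4 may be knocked a few centimetres aside while the robot is not near it.
Once in a run the grip may slacken for a moment while it holds something.
It also fails if it takes over 200 s, if anything falls off the work surface, if the arm or the gripper's body presses on something with over 40 N, if the wrist force passes 120 N, or if a joint passes its speed limit or range.

ROBOT

A 6-joint arm with a two-finger parallel gripper is mounted at the origin on a cart in front of the work surface, level with it; the furniture and walls round the work are solid. World frame = base frame: x ahead of the robot, y to its left, z up, the work surface at z = 0. Lengths are in mm, angles in rad, forces in N, time in s.
With the tool pointing down it reaches from about 275 to 750 mm from the base axis. Payload 10.2 kg.
Tool frame: the origin (TCP) lies midway between the tips of the shut fingers; the grasp point (between the pads) lies 19 mm behind it; z points along the fingers, y is the line along which they close (so a half turn about z gives the same grasp; the last joint's range is limited). The gripper opens to 85 mm and grips with 20 to 120 N. Pads are 22 mm wide; open, the fingers measure 114 mm over their backs; the gripper's body (76 mm by 85 mm) begins 54 mm behind the grasp point. The pads swing forward as they close: fully open they stand 13 mm farther back than shut.
Start: joints at [-1.331, 0.313, 1.498, -0, 1.331, -0.223], TCP at [234.378, -469.785, 231.294] pointing down, gripper open.
Joint ranges: [-2.94, 2.94], [-0.97, 2.17], [0.19, 2.56], [-1.23, 4.37], [0.02, 3.11], [-2.88, 2.88]. Speed limits (rad/s): [2.39, 2.39, 3.01, 3.14, 3.14, 3.14].

INTERFACE

Orientations are given as a unit quaternion [w, x, y, z].
In Python, from rig import ctrl gives the robot as it stands.
- The arm moves only by the tool send_rows, never from a script. Its argument "targets" is a list of rows, each a list of 7 numbers: the closure, from -1 (fully open) to 1 (shut), so that 0 is half open, then the shift along the tool's x, y, z in m, then the turn, a rotation vector about the tool's x, y, z in rad. In form: [[claw, dx, dy, dz, ax, ay, az], ...]. A call has exactly 10 rows; each row shifts and turns the commanded pose from where the row before left it, along the tool's axes as they then stand; what a row does not reach is not made up. A row lasts 1/8 s, in which the tool goes at most 62.5 mm and 10.7 degrees, less where a joint would pass 70% of its speed; a pose out of reach is approached as far as the arm can. A call with a gripper value outside its range is refused whole. The fingers move at their own pace and stop on an object; "squeeze" is the grip in N (left out, the last holds). Time passes only in rows, so rows that do not move let the fingers close, or fill a call up. It gives the time, the measured TCP pose, the force, the opening and the grip force at its end, in the units of the state.
- ctrl.sense(): the state, without advancing time (a new reading comes with each control period).
- ctrl.capture(name): name is "scene" or "top" or "wrist"; returns a dict with "img" (420x560x3 uint8, red, green, blue), "camera_matrix" (3x3 intrinsics, pixels), "k1" (the pictures are not rectified: a ray, as slopes to the right and down, at radius r is drawn at 1 + k1 r^2 times it, then the intrinsics apply), "R" (3x3) and "t" (3): a world point X has camera coordinates R X + t. Camera axes: x right, y down, z forward; pixel columns grow to the right and rows downward; lengths in mm; the calibration is good to about 2 mm. A picture is of the moment at which its call begins. There is no depth.
- ctrl.finish_job(): hands the job in; it is judged then, once.
Trained networks look in a picture, given as the dict that the camera call returned (one of the last four; its "shot" number tells which), for a name from the list of things; names that differ only in an ending like _2 or _b are one class to them, and where a whole thing is asked for, a point or a joint stands for the part that bears it (a point fixed in the world has none). Each returns a list of dicts, best first, with "score" (0 to 1); they miss things now and then, are a little off and sometimes report something else, mostly with a low value. They report only what shows in the picture. A call takes as long as a camera call.
- ctrl.boxes_of(query, picture): "extent" ([left, top, width, height] in pixels, round what is visible of it).
- ctrl.landmark_of(query, picture): "point" ([column, row] in pixels: a listed point, or the origin of a listed thing).
The state is a dict: "time_s": time; "joints": joint angles; "dq": joint speeds; "tau": joint torques, N m; "eef_pos": TCP position; "ee_rot": TCP orientation; "force": force on the tool from outside, world axes, zero at the start; "wrist_torque": the same for the moment, N m; "grip_width": opening from 0.0 (shut) to 1.0 (fully open); "grip_force": force on a finger pad.
Only numpy, scipy, OpenCV 4.12 (cv2) and the standard library are available. Lean on these libraries where they do the work, as an engineer would, in place of code of your own. Each camera call takes 0.05 s, during which the arm holds its last target. There are 200 camera calls.

## Working session

There is one attempt and no reset: what is moved stays moved. The work goes in short steps, Python scripts to look and compute and a tool call to move; the robot and the scene stay as the last step left them, time stands still between calls to the robot, and variables do not carry over. Pictures are saved under pics/ and viewed, at most 14 in all, crops included, and the job is handed in when it is done.

Besides the shell and the picture viewer there is one more tool, called as name([rows], argument=value, ...), one row to a line, values as JSON. send_rows: Moves the arm, as the interface text tells. Its arguments: {"type":"object","properties":{"targets":{"type":"array"},"squeeze":{"type":"number"}},"required":["targets"]}

```bash
ls; mkdir -p pics; python3 - <<'E'
from rig import ctrl
import cv2
s=ctrl.sense();print(s)
for n in("scene","top"):
    c=ctrl.capture(n);cv2.imwrite(f"pics/{n}0.png",c["img"][:,:,::-1])
    print(n,c["camera_matrix"],c["k1"],c["R"],c["t"])
    for q in("dish_1","lid_1","drain_deck","lip_mid","tray_front","salt_mill","water_glass","yellow_jar"):
        print(q,[(r["extent"],round(r["score"],2)) for r in ctrl.boxes_of(q,c)] if q!="lip_mid" else "",[(r["point"],round(r["score"],2)) for r in ctrl.landmark_of(q,c)])
E
```

```text
pics
{'time_s': 0.0, 'joints': array([-1.33142573e+00,  3.13458723e-01,  1.49844435e+00, -4.80301455e-06,
        1.33100562e+00, -2.23389335e-01]), 'dq': array([-0.00013337,  0.00074794,  0.00154609, -0.00049958, -0.00206413,
        0.00036951]), 'tau': array([ 3.34815013e-04, -4.12267613e+01, -2.59744012e+01, -1.80356988e-04,
        4.08674794e-03,  1.43564034e-05]), 'eef_pos': array([ 234.2997548 , -469.52582645,  230.72788198]), 'ee_rot': array([-6.57979386e-04,  9.73350525e-01,  2.29321439e-01, -7.59027563e-06]), 'force': array([ 1.14856352, -0.10830749, -0.36094261]), 'wrist_torque': array([-0.04247777,  0.05813455,  0.01625331]), 'grip_force': 0.0, 'grip_width': 0.9980193627318344}
scene [[405.28967449   0.         273.11011705]
 [  0.         405.28967449 205.87199014]
 [  0.           0.           1.        ]] -0.09444535537129241 [[-0.89783963 -0.44011541  0.01350682]
 [-0.28843301  0.56467496 -0.77327135]
 [ 0.33270167 -0.69816948 -0.63393137]] [447.86965369 277.29443444 880.20822191]
dish_1 [([200.6, 332.3, 59.6, 26.2], 0.81), ([258.5, 255.7, 53.4, 35.4], 0.81), ([219.5
[... 1417 characters left out ...]
1.2, 235.7], 0.44)]
lid_1 [([227.9, 236.1, 29.1, 46.7], 0.88), ([101.1, 216.6, 25.3, 49.2], 0.59), ([142.4, 211.8, 26.4, 49.7], 0.58)] [([116.7, 239.4], 0.64), ([238.9, 259.5], 0.6), ([155.9, 236.3], 0.58)]
drain_deck [([281.3, 176.3, 109.2, 69.9], 0.92), ([292.2, 206.0, 86.0, 61.2], 0.47)] [([336.6, 231.2], 0.79)]
lip_mid  [([335.7, 236.5], 0.9)]
tray_front [([292.1, 206.9, 88.5, 57.1], 0.76)] [([340.3, 265.7], 0.7), ([117.9, 243.4], 0.45)]
salt_mill [([239.5, 156.6, 21.3, 15.8], 0.77)] [([252.4, 165.8], 0.72)]
water_glass [([394.3, 180.0, 40.6, 33.4], 0.86), ([188.0, 229.4, 24.0, 51.8], 0.27)] [([403.1, 200.3], 0.68)]
yellow_jar [([158.0, 159.0, 30.6, 20.7], 0.77)] [([176.1, 169.0], 0.68)]
```

View pics/scene0.png

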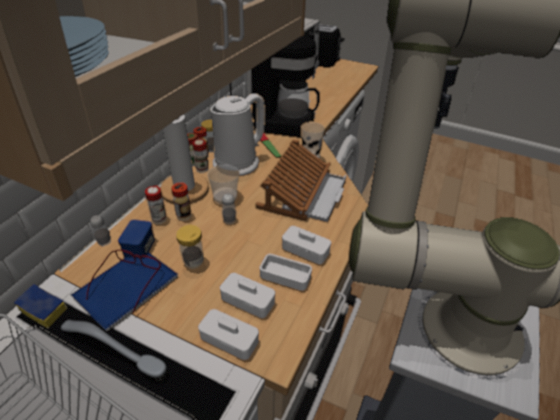

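View pics/top0.png

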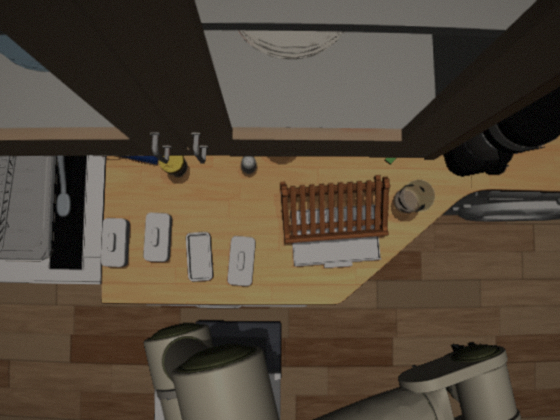

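```bash
cat > h.py <<'E'
import numpy as np, cv2
from scipy.spatial.transform import Rotation as Ro
from scipy.optimize import least_squares
from rig import ctrl
def ray(c,p):
    K=c["camera_matrix"];d=np.array([(p[0]-K[0,2])/K[0,0],(p[1]-K[1,2])/K[1,1]])
    u=d.copy()
    for _ in range(20):u=d/(1+c["k1"]*(u@u))
    R=np.array(c["R"]);return -R.T@c["t"],R.T@np.array([u[0],u[1],1])
def at(c,p,z):
    o,d=ray(c,p);return o+d*(z-o[2])/d[2]
def proj(c,X):
    X=np.atleast_2d(X)@np.array(c["R"]).T+c["t"];u=X[:,:2]/X[:,2:]
    u=u*(1+c["k1"]*(u**2).sum(1))[:,None];K=c["camera_matrix"]
    return u@np.diag([K[0,0],K[1,1]])+[K[0,2],K[1,2]]
def save(c,n,box=None,s=1):
    im=c["img"][:,:,::-1]
    if box:im=im[box[1]:box[3],box[0]:box[2]]
    cv2.imwrite(f"pics/{n}.png",cv2.resize(im,None,fx=s,fy=s,interpolation=cv2.INTER_CUBIC))
E
python3 - <<'E'
from h import *
c=ctrl.capture("top")
for n,p,z in[("dA",(199.8,256.5),0),("dB",(118.8,240.3),0),("dC",(161.2,235.7),0),("l",(116.7,239.4),33),("l",(238.9,259.5),33),("l",(155.9,236.3),33),("deck",(336.6,231.2),36),("lip",(335.7,236.5),48),("tray",(340.3,265.7),14),("mill",(252.4,165.8),0),("glass",(403.1,200.3),0),("jar",(176.1,169),0)]:
    print(n,at(c,p,z).round(1))
E
```

```text
dA [441.   46.7   0. ]
dB [480.5 257.1   0. ]
dC [493.3 147.    0. ]
l [481.9 252.4  33. ]
l [434.5 -55.1  33. ]
l [490.5 153.1  33. ]
deck [ 505.6 -297.7   36. ]
lip [ 492.  -293.7   48. ]
tray [ 419.6 -309.6   14. ]
mill [675.7 -85.4   0. ]
glass [ 588.  -477.3    0. ]
jar [666.5 112.8   0. ]
```

The scene shows three lidded dishes plus one open dish. They run down the worktop's left side, at top-view pixels (115,242), (157,237), (200,257, open) and (241,260). The stand is at about (335,210), with its tray pulled out below it at about (337,252). I'll zoom in on the stand and on the dishes.

```bash
python3 - <<'E'
from h import *
c=ctrl.capture("top")
a=c["img"][170:275,270:395,::-1];b=c["img"][205:295,95:265,::-1]
A=cv2.resize(a,(500,420),interpolation=cv2.INTER_CUBIC)
cv2.imwrite("pics/deck1.png",A)
# white blobs for dishes
im=c["img"].astype(int);hsv=cv2.cvtColor(c["img"],cv2.COLOR_RGB2HSV)
m=((hsv[:,:,1]<60)&(hsv[:,:,2]>95)).astype(np.uint8);m[:205]=0;m[295:]=0;m[:,:104]=0;m[:,262:]=0
m=cv2.morphologyEx(m,cv2.MORPH_CLOSE,np.ones((5,5)))
for q in cv2.findContours(m,0,2)[0]:
    if cv2.contourArea(q)<300:continue
    r=cv2.minAreaRect(q);box=cv2.boxPoints(r)
    W=np.array([at(c,p,43) for p in box]);e=[W[1]-W[0],W[2]-W[1]]
    print(W.mean(0).round(0),[(round(np.linalg.norm(v)),round(np.degrees(np.arctan2(v[1],v[0])),1)) for v in e])
E
```

```text
[432. -61.  43.] [(121, np.float64(-4.3)), (60, np.float64(-94.6))]
[442.  44.  43.] [(59, np.float64(-85.8)), (120, np.float64(-175.3))]
[475. 255.  43.] [(54, np.float64(-89.6)), (119, np.float64(-178.3))]
[489. 151.  43.] [(121, np.float64(-1.8)), (60, np.float64(-92.9))]
```

View pics/deck1.png

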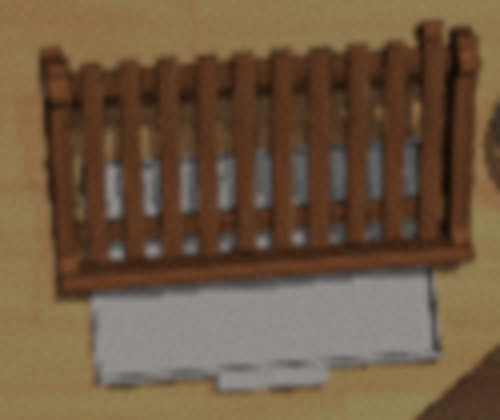

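send_rows([
  [1,0,0,0,0,0,0.155],
  [1,0,0,0,0,0,0.155],
  [1,0,0,0,0,0,0.155],
  [1,0.02,-0.03,0.03,0,0,0],
  [1,0.02,-0.03,0.03,0,0,0],
  [1,0.02,-0.03,0.03,0,0,0],
  [1,0.02,-0.03,0,0,0,0],
  [1,0.02,-0.03,0,0,0,0],
  [1,0,0,0,0,0,0],
  [1,0,0,0,0,0,0],
], squeeze=60)

```text
time_s: 2.95
eef_pos: [334.6, -320.5, 141.4]
ee_rot: [0.0, 1.0, -0.001, 0.0]
force: [0.2, -0.7, -0.8]
grip_width: 0.002
grip_force: 0.0
```

The lip runs from about (284.5,242.5) to (388,232) and the tray front edge from (294.5,265.8) to (379.5,259.3). The rolled edge is centred at (338,264). The stand has raised posts at its back corners.

```bash
python3 - <<'E'
from h import *
c=ctrl.capture("top")
f=lambda x,y:(270+x/4-.4,170+y/4-.4)
for n,p,q,z in[("lipouter-low",(60,295),(468,258),38),("lip inner top",(66,268),(468,238),48),("trayfront",(100,383),(438,357),26),("roll front",(220,390),(327,381),24)]:
    a,b=at(c,f(*p),z),at(c,f(*q),z);print(n,a.round(1),b.round(1),np.linalg.norm(b-a).round(1),np.degrees(np.arctan2(-(b-a)[0],-(b-a)[1])).round(2))
s=ctrl.capture("scene")
for q in("lip_mid","tray_front","drain_deck"):
    for cc in(c,s):
        P=[r["point"] for r in ctrl.landmark_of(q,cc)[:1]]
        print(q,P,[at(cc,p,{"lip_mid":48,"tray_front":14,"drain_deck":36}[q]).round(1) for p in P])
E
```

```text
lipouter-low [ 474.9 -168.1   38. ] [ 498.6 -423.1   38. ] 256.1 -5.3
lip inner top [ 491.3 -171.4   48. ] [ 510.6 -420.8   48. ] 250.2 -4.42
trayfront [ 420.5 -193.5   26. ] [ 436.9 -406.    26. ] 213.0 -4.41
roll front [ 416.3 -268.7   24. ] [ 421.9 -336.    24. ] 67.5 -4.79
lip_mid [[337.0, 236.6]] [array([ 491.7, -296.9,   48. ])]
lip_mid [] []
tray_front [[339.6, 262.9]] [array([ 426.6, -307.8,   14. ])]
tray_front [[338.7, 197.1]] [array([ 425.7, -301.5,   14. ])]
drain_deck [[335.8, 232.3]] [array([ 502.8, -295.7,   36. ])]
drain_deck [[314.3, 183.5]] [array([ 507.8, -303.6,   36. ])]
```

send_rows([
  [1,0,0,0,0,0,-0.08],
  [1,0.02,-0.004,0,0,0,0],
  [1,0.02,-0.004,0.03,0,0,0],
  [1,0.021,-0.003,0.03,0,0,0],
  [1,0,0,0.03,0,0,0],
  [1,0,0,0.025,0,0,0],
  [1,0,0,0.014,0,0,0],
  [1,0,0,0,0,0,0],
  [1,0.005,0,0,0,0,0],
  [1,0.005,0,0,0,0,0],
])

```text
time_s: 4.6
eef_pos: [405.4, -303.9, 13.2]
ee_rot: [0.001, 0.999, 0.039, 0.001]
force: [-0.6, 0.2, -0.0]
grip_width: -0.001
grip_force: 0.0
```

send_rows([
  [1,0.006,0,0,0,0,0],
  [1,0.006,0,0,0,0,0],
  [1,0.006,0,0,0,0,0],
  [1,0.006,0,0,0,0,0],
  [1,0.006,0,0,0,0,0],
  [1,0.006,0,0,0,0,0],
  [1,0.004,0,0,0,0,0],
  [1,0.003,0,0,0,0,0],
  [1,0,0,0,0,0,0],
  [1,0,0,0,0,0,0],
])

```text
time_s: 5.85
eef_pos: [447.5, -300.2, 12.3]
ee_rot: [-0.0, 0.999, 0.039, 0.0]
force: [-0.4, 0.4, 0.1]
grip_width: 0.0
grip_force: 0.0
```

send_rows([
  [1,0.003,0,0,0,0,0],
  [1,0.003,0,0,0,0,0],
  [1,0.002,0,0,0,0,0],
  [1,0.001,0,0,0,0,0],
  [1,0.001,0,0,0,0,0],
  [1,0.001,0,0,0,0,0],
  [1,0.001,0,0,0,0,0],
  [1,0.001,0,0,0,0,0],
  [1,0.001,0,0,0,0,0],
  [1,0,0,0,0,0,0],
])

```text
time_s: 7.1
eef_pos: [457.4, -299.2, 12.0]
ee_rot: [-0.001, 0.999, 0.039, -0.005]
force: [-27.8, -4.2, 11.7]
grip_width: 0.002
grip_force: 14.0
```

```bash
python3 - <<'E'
from h import *
print(ctrl.sense()["force"])
c=ctrl.capture("wrist");save(c,"w1")
E
```

```text
[-27.80626231  -4.18648778  11.69046494]
```

View pics/w1.png

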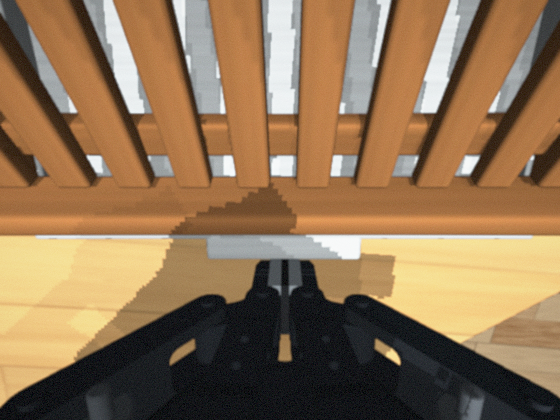

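The tray met its stop at 28 N, and its rolled edge sits just in front of the lip, so it is home. I'll back off and look at the deck from higher up.

send_rows([
  [1,-0.005,0,0,0,0,0],
  [1,-0.02,0,0,0,0,0],
  [1,-0.02,0,-0.02,0,0,0],
  [-0.2,0,0,-0.05,0,0,0],
  [-0.2,0,0,-0.05,0,0,0],
  [-0.2,0,0,-0.05,0,0,0],
  [-0.2,0,0,-0.05,0,0,0],
  [-0.2,0,0,-0.03,0,0,0],
  [-0.2,0,0,0,0,0,0],
  [-0.2,0,0,0,0,0,0],
])

```text
time_s: 8.4
eef_pos: [416.5, -302.3, 261.3]
ee_rot: [-0.001, 0.999, 0.039, -0.0]
force: [-0.4, 0.5, 0.2]
grip_width: 0.599
grip_force: 0.0
```

```bash
python3 - <<'E'
from h import *
c=ctrl.capture("wrist");save(c,"w2")
for q,z in(("lip_mid",48.1),("tray_front",14),("drain_deck",36)):
    for r in ctrl.landmark_of(q,c)[:2]: print(q,r["point"],round(r["score"],2),at(c,r["point"],z).round(1))
t=ctrl.sense();print(t["eef_pos"],t["grip_width"],-np.array(c["R"]).T@c["t"])
E
```

```text
lip_mid [282.5, 114.4] 0.57 [ 493.1 -292.4   48.1]
tray_front [281.4, 131.0] 0.58 [ 474.2 -292.2   14. ]
drain_deck [82.5, 147.0] 0.38 [438.2 -63.8  36. ]
[ 416.45526364 -302.39802972  261.35061654] 0.601054076653401 [ 488.13323906 -295.69456471  402.93633354]
```

View pics/w2.png

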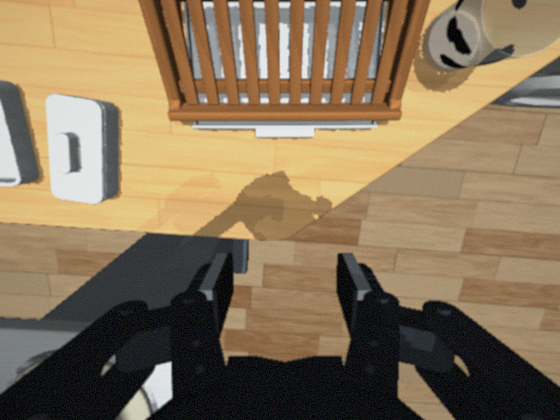

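The picture shows the lip's outer edge from (168,119) to (401,117), with its inner edge at row ~104, and the glass clear to the right at (465,40). The lid nearest the stand is at (80,148).

```bash
python3 - <<'E'
from h import *
c=ctrl.capture("wrist")
for n,p,z in[("outL",(168,119.5),38),("outR",(401,118),38),("inL",(185,105),48),("inR",(388,103.5),48),("trayL",(190,128),26),("trayR",(377,126.5),26)]:
    print(n,at(c,p,z).round(1))
# model projection check
for o in [(502,-296),(506,-296)]:
  B=Ro.from_euler("z",4.7,degrees=True)*Ro.from_euler("y",-30,degrees=True)
  P=lambda u,v,w:np.array([*o,36])+B.apply([u,v,w])
  print(o,proj(c,[P(0,0,14),P(-11,0,14),P(-11,115,14),P(-11,-115,14),P(136,0,0)]).round(1).tolist())
g=cv2.cvtColor(c["img"],cv2.COLOR_RGB2GRAY).astype(int)
print(c["img"][90:135,270].tolist()[::1])
hsv=cv2.cvtColor(c["img"],cv2.COLOR_RGB2HSV)
m=((hsv[:,:,1]<60)&(hsv[:,:,2]>120)).astype(np.uint8)[:, :130].copy();m[215:]=0
for q in cv2.findContours(m,0,2)[0]:
    if cv2.contourArea(q)>1000: print(cv2.minAreaRect(q),cv2.boundingRect(q))
E
```

```text
outL [ 477.3 -163.7   38. ]
outR [ 499.4 -426.1   38. ]
inL [ 494.2 -186.1   48. ]
inR [ 512.9 -405.7   48. ]
trayL [ 469.4 -184.7   26. ]
trayR [ 488.2 -404.2   26. ]
(502, -296) [[286.3, 112.8], [286.3, 121.8], [183.7, 122.0], [389.2, 121.1], [286.2, -54.2]]
(506, -296) [[286.6, 108.9], [286.6, 118.1], [183.7, 118.3], [389.8, 117.4], [286.6, -60.4]]
[[154, 103, 62], [149, 100, 58], [151, 102, 58], [150, 103, 60], [149, 98, 56], [150, 100, 53], [153, 102, 60], [149, 99, 58], [150, 105, 59], [147, 95, 50], [148, 96, 57], [143, 97, 50], [147, 99, 61], [135, 89, 48], [132, 87, 49], [134, 88, 55], [141, 94, 55], [143, 95, 59], [144, 94, 57], [135, 88, 51], [136, 88, 50], [147, 96, 55], [166, 111, 66], [187, 122, 67], [191, 129, 78], [180, 120, 71], [169, 115, 66], [156, 102, 57], [152, 100, 59], [136, 96, 59], [123, 100, 83], [128, 125, 122], [137, 139, 140], [135, 139, 140], [143, 146, 149], [181, 189, 188], [223, 227, 227], [226, 229, 229], [225, 228, 228], [230, 232, 232], [229, 232, 232], [230, 232, 232], [228, 231, 231], [231, 233, 232], [230, 230, 231]]
((75.5, 148.5), (109.0, 59.0), 90.0) (46, 94, 60, 110)
```

send_rows([
  [-0.2,0,0,0,0,0,0.155],
  [-0.2,-0.01,-0.04,0.01,0,0,0],
  [-0.2,-0.01,-0.04,0.02,0,0,0],
  [-0.2,-0.01,-0.04,0.02,0,0,0],
  [-0.2,-0.01,-0.04,0.02,0,0,0],
  [-0.2,-0.01,-0.04,0.02,0,0,0],
  [-0.2,-0.01,-0.038,0.02,0,0,0],
  [-0.2,0,0,0,0,0,0],
  [-0.2,0,0,0,0,0,0],
  [-0.2,0,0,0,0,0,0],
])

```text
time_s: 9.9
eef_pos: [375.6, -61.6, 152.7]
ee_rot: [0.0, 0.999, -0.039, 0.0]
force: [0.0, 0.8, 0.0]
grip_width: 0.603
grip_force: 0.0
```

```bash
cat >> h.py <<'E'
def whites(c,z,lo=120,roi=None):
    """blobs of white: world centre at height z, sizes, yaw of the long side (deg)"""
    hsv=cv2.cvtColor(c["img"],cv2.COLOR_RGB2HSV);m=((hsv[:,:,1]<50)&(hsv[:,:,2]>lo)).astype(np.uint8)
    if roi:
        k=np.zeros_like(m);k[roi[1]:roi[3],roi[0]:roi[2]]=1;m*=k
    m=cv2.morphologyEx(m,cv2.MORPH_OPEN,np.ones((5,5)))
    for q in cv2.findContours(m,0,2)[0]:
        if cv2.contourArea(q)<1500:continue
        r=cv2.minAreaRect(q);W=np.array([at(c,p,z) for p in cv2.boxPoints(r)]);e=[W[1]-W[0],W[2]-W[1]];e.sort(key=np.linalg.norm)
        print("white",np.round(r[0]),cv2.boundingRect(q),W.mean(0).round(1),[round(float(np.linalg.norm(v)),1) for v in e],"yaw",round((np.degrees(np.arctan2(e[1][1],e[1][0]))+90)%180-90,1))
E
python3 - <<'E'
from h import *
c=ctrl.capture("wrist");save(c,"w3")
print(np.array(c["R"]).round(3).tolist(),ctrl.sense()["eef_pos"])
for q,z in(("lid_1",33),("dish_1",0)):
    for r in ctrl.landmark_of(q,c)[:3]: print(q,r["point"],round(r["score"],2),at(c,r["point"],z).round(1))
    for r in ctrl.boxes_of(q,c)[:3]: print(q,r["extent"],round(r["score"],2))
whites(c,43)
E
```

```text
[[-0.078, -0.997, -0.0], [-0.957, 0.075, 0.281], [-0.28, 0.022, -0.96]] [375.52042292 -61.49546967 152.62078242]
lid_1 [0.0, 0.4, 49.5, 163.1] 0.88
lid_1 [237.5, 53.2, 78.3, 158.1] 0.64
dish_1 [31.2, 89.0] 0.79 [489.1 154.1   0. ]
dish_1 [163.9, 136.2] 0.76 [441.1  46.7   0. ]
dish_1 [9.0, 2.3, 72.0, 158.0] 0.79
dish_1 [90.1, 54.5, 110.7, 152.8] 0.72
white [276. 133.] (237, 56, 79, 155) [433.4 -58.   43. ] [57.6, 118.4] yaw -2.8
white [144. 131.] (91, 52, 107, 157) [442.6  44.7  43. ] [57.1, 117.5] yaw 5.2
white [24. 81.] (0, 0, 48, 163) [484.7 126.8  43. ] [31.8, 114.8] yaw -17.3
```

View pics/w3.png

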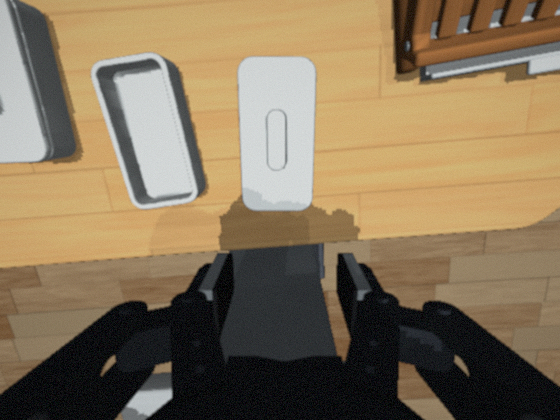

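The lid is centred at (276,133), and the open dish is at (147,131) with its yaw at about 5°. Grasping this lid next.

send_rows([
  [-0.2,0.02,-0.003,0,0,0,-0.02],
  [-0.2,0.02,-0.003,0.02,0,0,0],
  [-0.2,0.0175,0,0.03,0,0,0],
  [-0.2,0,0,0.03,0,0,0],
  [-0.2,0,0,0.02,0,0,0],
  [-0.2,0,0,0.006,0,0,0],
  [-0.2,0,0,0,0,0,0],
  [1,0,0,0,0,0,0],
  [1,0,0,0,0,0,0],
  [1,0,0,0,0,0,0],
], squeeze=60)

```text
time_s: 11.4
eef_pos: [433.3, -58.5, 46.9]
ee_rot: [0.0, 1.0, -0.029, 0.001]
force: [-0.8, -0.0, 4.6]
grip_width: 0.144
grip_force: 61.0
```

send_rows([
  [1,0,0,0,0,0,0],
  [1,0,0,0,0,0,0],
  [1,0,0,-0.01,0,0,0],
  [1,0,0,-0.02,0,0,0],
  [1,0,0,-0.03,0,0,0],
  [1,0,0,-0.03,0,0,0],
  [1,0,0,-0.03,0,0,0],
  [1,0,0,-0.03,0,0,0],
  [1,0,0,0,0,0,0],
  [1,0,0,0,0,0,0],
])

```text
time_s: 12.65
eef_pos: [432.3, -58.2, 195.4]
ee_rot: [-0.0, 1.0, -0.029, -0.001]
force: [-0.1, 0.8, -2.0]
grip_width: 0.146
grip_force: 60.2
```

```bash
cat >> h.py <<'E'
O=np.array([503.5,-295,36.]);B=(Ro.from_euler("z",.084)*Ro.from_rotvec([0,-np.pi/6,0])).as_matrix()
def deck(u,v,w):return O+B@np.array([u,v,w])
def todeck(p):return B.T@(np.array(p)-O)
TD=B@np.diag([1,-1,-1])
def yawR(deg):return Ro.from_euler("z",deg,degrees=True).as_matrix()@np.diag([1,-1,-1])
def go(P,Rt=None):
    s=ctrl.sense();w,x,y,z=s["ee_rot"];R=Ro.from_quat([x,y,z,w]).as_matrix()
    d=np.array(P)-s["eef_pos"]
    print("P",np.round(P,1),"shift now-axes",(R.T@d).round(1),end=" ")
    if Rt is not None:print("turn",Ro.from_matrix(R.T@Rt).as_rotvec().round(3),"shift after turn",(Rt.T@d).round(1),end="")
    print(" F",s["force"].round(1),"g",round(s["grip_width"],3),round(s["grip_force"]))
E
python3 - <<'E'
from h import *
go(deck(68,-72,80),TD); print(deck(60,-72,14),deck(60,72,14))
E
```

```text
P [ 528.4 -365.2  139.3] shift now-axes [113.5 301.   55.8] turn [ 0.036  0.524 -0.138] shift after turn [ 32.5 314.   83.6] F [-0.1  0.8 -2. ] g 0.146 60
[ 554.34388328 -362.9738052    78.12435565] [ 542.26210316 -219.48153855   78.12435565]
```

send_rows([
  [1,0.019,0.05,0,0,0,0],
  [1,0.019,0.05,0,0,0,0],
  [1,0.019,0.05,0,0,0,0],
  [1,0.019,0.05,0,0,0,0],
  [1,0.019,0.05,0,0,0,0],
  [1,0.018,0.051,0,0,0,0],
  [1,0,0,0,0.012,0.175,-0.046],
  [1,0,0,0,0.012,0.175,-0.046],
  [1,0,0,0,0.012,0.175,-0.046],
  [1,0,0,0,0,0,0],
])

```text
time_s: 13.9
eef_pos: [526.4, -365.2, 193.7]
ee_rot: [-0.012, 0.965, 0.039, 0.258]
force: [-0.7, -0.1, -1.7]
grip_width: 0.147
grip_force: 60.2
```

```bash
python3 - <<'E'
from h import *
go(deck(68,-72,30),TD)
c=ctrl.capture("wrist");save(c,"w4")
E
```

```text
P [ 553.3 -363.1   96. ] shift now-axes [-25.4   0.3  98.1] turn [-0.001  0.001 -0.005] shift after turn [-25.6   0.1  98.1] F [-0.7 -0.1 -1.7] g 0.147 60
```

View pics/w4.png

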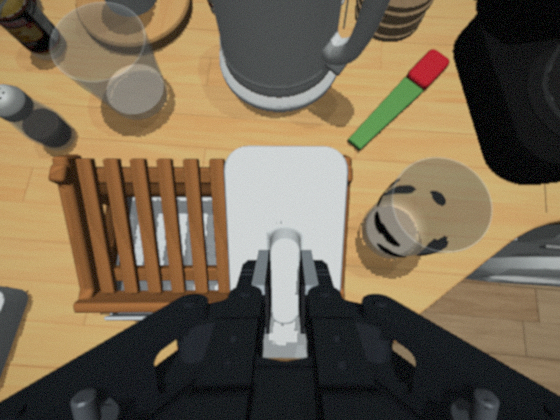

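The lid is held straight over the right-hand slot and the glass is clear of it. Lowering now.

send_rows([
  [1,-0.013,0,0.02,0,0,0],
  [1,-0.0125,0,0.03,0,0,0],
  [1,0,0,0.03,0,0,0],
  [1,0,0,0.018,0,0,0],
  [1,0,0,0.006,0,0,0],
  [1,0,0,0.003,0,0,0],
  [1,0,0,0.002,0,0,0],
  [1,0,0,0.002,0,0,0],
  [1,0,0,0,0,0,0],
  [1,0,0,0,0,0,0],
])

```text
time_s: 15.2
eef_pos: [562.0, -362.8, 87.7]
ee_rot: [-0.01, 0.965, 0.041, 0.26]
force: [-0.6, 0.1, -2.2]
grip_width: 0.148
grip_force: 60.2
```

```bash
python3 - <<'E'
from h import *
go(deck(60,-72,14),TD);s=ctrl.sense();print(todeck(s["eef_pos"]).round(1),B.T@s["force"])
E
```

```text
P [ 554.3 -363.    78.1] shift now-axes [-11.5  -0.4   4.4] turn [ 0.001 -0.002  0.   ] shift after turn [-11.4  -0.4   4.4] F [-0.6  0.1 -2.2] g 0.148 60
[ 71.4 -72.4  18.4] [-1.54486017  0.19268363 -1.59243936]
```

send_rows([
  [1,0,0,0.002,0,0,0],
  [1,0,0,0.001,0,0,0],
  [1,0,0,0.0005,0,0,0],
  [1,0,0,0,0,0,0],
  [1,-0.002,0,0,0,0,0],
  [1,-0.002,0,0,0,0,0],
  [1,-0.002,0,0,0,0,0],
  [1,0,0,0,0,0,0],
  [1,0,0,0,0,0,0],
  [1,0,0,0,0,0,0],
])

```text
time_s: 16.45
eef_pos: [558.6, -363.2, 81.6]
ee_rot: [-0.01, 0.965, 0.041, 0.26]
force: [-1.8, -0.7, 5.2]
grip_width: 0.148
grip_force: 61.2
```

```bash
cat >> h.py <<'E'
def dk():
    s=ctrl.sense();print(todeck(s["eef_pos"]).round(1),"deckF",(B.T@s["force"]).round(1),"T",s["wrist_torque"].round(2),round(s["grip_width"],3))
E
python3 -c "
from h import *
dk()"
```

```text
[ 65.4 -72.6  14.9] deckF [ 1.  -0.6  5.5] T [-0.05  0.31 -0.03] 0.148
```

send_rows([
  [1,-0.001,0,0,0,0,0],
  [1,-0.001,0,0,0,0,0],
  [1,-0.001,0,0,0,0,0],
  [1,-0.001,0,0,0,0,0],
  [1,0,0,0,0,0,0],
  [1,0,0,0,0,0,0],
  [1,0,0,0,0,0,0],
  [1,0,0,0,0,0,0],
  [1,0,0,0,0,0,0],
  [1,0,0,0,0,0,0],
])

```text
time_s: 17.7
eef_pos: [555.5, -363.3, 79.9]
ee_rot: [-0.01, 0.965, 0.041, 0.26]
force: [-0.5, -0.6, 5.6]
grip_width: 0.15
grip_force: 61.2
```

```bash
python3 -c "
from h import *
dk()"
```

```text
[ 61.9 -72.4  14.9] deckF [ 2.3 -0.5  5.1] T [ 0.08 -0.11 -0.04] 0.15
```

send_rows([
  [1,-0.001,0,0,0,0,0],
  [1,-0.001,0,0,0,0,0],
  [1,-0.0005,0,0,0,0,0],
  [1,-0.0005,0,0,0,0,0],
  [1,0,0,0,0,0,0],
  [1,0,0,0,0,0,0],
  [1,0,0,0,0,0,0],
  [1,0,0,0,0,0,0],
  [1,0,0,0,0,0,0],
  [1,0,0,0,0,0,0],
])

```text
time_s: 18.95
eef_pos: [553.0, -363.5, 78.4]
ee_rot: [-0.01, 0.965, 0.041, 0.26]
force: [-0.2, 0.3, 4.9]
grip_width: 0.143
grip_force: 61.1
```

```bash
python3 -c "
from h import *
dk()"
```

```text
[ 58.9 -72.4  14.9] deckF [2.3 0.4 4.3] T [ 0.11 -0.15 -0.02] 0.143
```

send_rows([
  [1,-0.001,0,0,0,0,0],
  [1,-0.001,0,0,0,0,0],
  [1,-0.001,0,0,0,0,0],
  [1,0,0,0,0,0,0],
  [1,0,0,0,0,0,0],
  [1,0,0,0,0,0,0],
  [1,0,0,0,0,0,0],
  [1,0,0,0,0,0,0],
  [1,0,0,0,0,0,0],
  [1,0,0,0,0,0,0],
])

```text
time_s: 20.2
eef_pos: [552.2, -363.5, 78.5]
ee_rot: [-0.01, 0.964, 0.041, 0.262]
force: [11.0, 2.4, 8.2]
grip_width: 0.145
grip_force: 60.6
```

```bash
python3 -c "
from h import *
dk()"
```

```text
[ 58.3 -72.4  15.4] deckF [13.8  1.5  1.5] T [ 0.45 -2.07  0.2 ] 0.145
```

send_rows([
  [1,0.001,0,0.001,0,0,0],
  [1,0,0,0,0,0,0],
  [0.6,0,0,0,0,0,0],
  [0.3,0,0,0,0,0,0],
  [0.3,0,0,0,0,0,0],
  [0.3,0,0,-0.005,0,0,0],
  [0.3,0,0,-0.02,0,0,0],
  [0.3,0,0,-0.04,0,0,0],
  [0.3,0,0,-0.04,0,0,0],
  [0.3,0,0,-0.02,0,0,0],
])

```text
time_s: 21.45
eef_pos: [488.3, -369.2, 186.1]
ee_rot: [-0.009, 0.965, 0.041, 0.26]
force: [-0.5, -0.7, -0.3]
grip_width: 0.351
grip_force: 0.0
```

```bash
python3 - <<'E'
from h import *
dk()
c=ctrl.capture("wrist");save(c,"w5")
go([425,105,180],yawR(0))
t=ctrl.capture("top");print("top");whites(t,43,95,(104,205,262,295))
E
```

```text
[ 56.6 -72.7 140.7] deckF [-0.6 -0.6  0. ] T [-0.05  0.24  0.01] 0.351
P [425 105 180] shift now-axes [ -23.1 -478.4   -7.4] turn [-0.017 -0.528  0.082] shift after turn [ -63.1 -474.8    7.5] F [ 0.9 -1.4  2.3] g 0.349 0
top
```

View pics/w5.png

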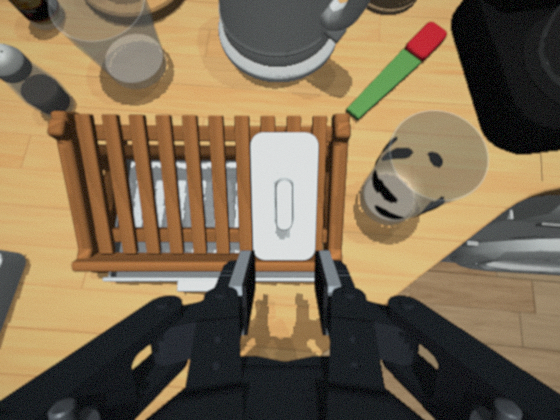

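Lid 1 lies flat with its end against the lip, at (285,260). Next is the lid at about (490,151).

send_rows([
  [-0.2,0,0,0,-0.006,-0.176,0.027],
  [-0.2,0,0,0,-0.006,-0.176,0.027],
  [-0.2,0,0,0,-0.006,-0.176,0.03],
  [-0.2,-0.009,-0.06,0,0,0,0],
  [-0.2,-0.009,-0.06,0,0,0,0],
  [-0.2,-0.01,-0.06,0,0,0,0],
  [-0.2,-0.01,-0.06,0,0,0,0],
  [-0.2,-0.01,-0.06,0,0,0,0],
  [-0.2,-0.01,-0.06,0,0,0,0],
  [-0.2,0,0,0,0,0,0],
])

```text
time_s: 22.8
eef_pos: [430.4, -5.1, 184.3]
ee_rot: [-0.002, 1.0, 0.002, -0.002]
force: [0.2, -1.1, -0.8]
grip_width: 0.605
grip_force: 0.0
```

send_rows([
  [-0.2,0,-0.06,0,0,0,0],
  [-0.2,0,-0.06,0.01,0,0,0],
  [-0.2,0,-0.04,0.01,0,0,0],
  [-0.2,0,0,0,0,0,0],
  [-0.2,0,0,0,0,0,0],
  [-0.2,0,0,0,0,0,0],
  [-0.2,0,0,0,0,0,0],
  [-0.2,0,0,0,0,0,0],
  [-0.2,0,0,0,0,0,0],
  [-0.2,0,0,0,0,0,0],
])

```text
time_s: 24.05
eef_pos: [431.4, 151.4, 165.8]
ee_rot: [-0.001, 1.0, -0.001, -0.001]
force: [-0.5, 0.5, -0.5]
grip_width: 0.603
grip_force: 0.0
```

```bash
python3 - <<'E'
from h import *
c=ctrl.capture("wrist")
for q,z in(("lid_1",33),("dish_1",0)):
    for r in ctrl.landmark_of(q,c)[:3]: print(q,r["point"],round(r["score"],2),at(c,r["point"],z).round(1))
whites(c,43);save(c,"w6");go([490,151,47],yawR(-2))
E
```

```text
lid_1 [165.1, 152.6] 0.92 [475.  257.9  33. ]
lid_1 [284.1, 135.7] 0.9 [489.5 153.4  33. ]
lid_1 [495.7, 191.7] 0.71 [439.6 -37.1  33. ]
dish_1 [493.5, 191.6] 0.95 [432.  -57.7   0. ]
dish_1 [425.0, 171.0] 0.86 [453.2  13.3   0. ]
white [514. 193.] (473, 129, 87, 132) [436.8 -45.   43. ] [45.4, 121.1] yaw -6.3
white [441. 171.] (404, 103, 75, 137) [456.3  19.3  43. ] [56.7, 119.3] yaw 4.3
white [286. 130.] (249, 56, 76, 149) [490.3 151.5  43. ] [57.5, 119.0] yaw -2.6
white [ 98. 124.] (0, 0, 197, 250) [486.9 306.7  43. ] [142.0, 199.9] yaw -4.9
P [490 151  47] shift now-axes [ 58.9   0.7 118.6] turn [-0.003  0.003  0.034] shift after turn [ 58.6  -1.6 118.7] F [ 0.  -0.5  0.8] g 0.6 0
```

send_rows([
  [-0.2,0.02,0,0,0,0,0.04],
  [-0.2,0.02,-0.001,0.02,0,0,0],
  [-0.2,0.019,-0.001,0.03,0,0,0],
  [-0.2,0,0,0.03,0,0,0],
  [-0.2,0,0,0.03,0,0,0],
  [-0.2,0,0,0.008,0,0,0],
  [-0.2,0,0,0,0,0,0],
  [1,0,0,0,0,0,0],
  [1,0,0,0,0,0,0],
  [1,0,0,0,0,0,0],
])

```text
time_s: 25.45
eef_pos: [490.7, 152.0, 48.5]
ee_rot: [-0.001, 1.0, -0.02, -0.001]
force: [-1.4, -1.7, 6.3]
grip_width: 0.147
grip_force: 59.7
```

send_rows([
  [1,0,0,0,0,0,0],
  [1,0,0,0,0,0,0],
  [1,0,0,-0.01,0,0,0],
  [1,0,0,-0.02,0,0,0],
  [1,0,0,-0.03,0,0,0],
  [1,0,0,-0.03,0,0,0],
  [1,0,0,-0.03,0,0,0],
  [1,0,0,-0.03,0,0,0],
  [1,0,0,0,0,0,0],
  [1,0,0,0,0,0,0],
])

```text
time_s: 26.7
eef_pos: [490.0, 151.7, 196.6]
ee_rot: [-0.001, 1.0, -0.021, -0.002]
force: [-0.6, -0.7, -1.5]
grip_width: 0.15
grip_force: 58.6
```

```bash
python3 - <<'E'
from h import *
go(deck(66,0,110),TD)
E
```

```text
P [ 505.7 -294.8  164.3] shift now-axes [ 34.2 445.6  31.1] turn [ 0.03   0.527 -0.123] shift after turn [-35.1 446.3  17.1] F [-0.6 -0.7 -1.5] g 0.15 59
```

send_rows([
  [1,0.004,0.055,0,0,0,0],
  [1,0.004,0.056,0,0,0,0],
  [1,0.004,0.056,0,0,0,0],
  [1,0.004,0.056,0,0,0,0],
  [1,0.004,0.056,0,0,0,0],
  [1,0.004,0.056,0,0,0,0],
  [1,0.005,0.056,0,0,0,0],
  [1,0.005,0.055,0,0,0,0],
  [1,0,0,0,0,0,0],
  [1,0,0,0,0,0,0],
])

```text
time_s: 27.95
eef_pos: [505.8, -294.7, 195.0]
ee_rot: [-0.002, 1.0, -0.021, -0.002]
force: [0.3, -0.0, -2.0]
grip_width: 0.147
grip_force: 59.0
```

send_rows([
  [1,0,0,0,0.01,0.176,-0.041],
  [1,0,0,0,0.01,0.176,-0.041],
  [1,0,0,0,0.01,0.175,-0.041],
  [1,0,0,0,0,0,0],
  [1,0,0,0,0,0,0],
  [1,0,0,0,0,0,0],
  [1,0,0,0,0,0,0],
  [1,0,0,0,0,0,0],
  [1,0,0,0,0,0,0],
  [1,0,0,0,0,0,0],
])

```text
time_s: 29.2
eef_pos: [506.2, -295.3, 196.3]
ee_rot: [-0.011, 0.965, 0.041, 0.259]
force: [-0.9, -0.2, -1.0]
grip_width: 0.146
grip_force: 59.1
```

```bash
python3 - <<'E'
from h import *
go(deck(65,0,22),TD);dk()
E
```

```text
P [ 548.6 -291.2   87.6] shift now-axes [-17.6  -0.5 115.5] turn [ 0.    -0.001 -0.   ] shift after turn [-17.4  -0.5 115.5] F [-0.9 -0.2 -1. ] g 0.146 59
[ 82.4  -0.5 137.5] deckF [-1.2 -0.1 -0.4] T [-0.05  0.35  0.03] 0.146
```

send_rows([
  [1,-0.006,0,0.03,0,0,0],
  [1,-0.006,0,0.03,0,0,0],
  [1,-0.0055,0,0.03,0,0,0],
  [1,0,0,0.018,0,0,0],
  [1,0,0,0.006,0,0,0],
  [1,0,0,0.003,0,0,0],
  [1,0,0,0.002,0,0,0],
  [1,0,0,0.001,0,0,0],
  [1,0,0,0,0,0,0],
  [1,0,0,0,0,0,0],
])

```text
time_s: 30.45
eef_pos: [551.0, -291.6, 83.9]
ee_rot: [-0.011, 0.965, 0.041, 0.259]
force: [-0.4, -0.0, -0.3]
grip_width: 0.148
grip_force: 59.1
```

```bash
python3 - <<'E'
from h import *
dk()
E
```

```text
[65.2 -0.6 17.7] deckF [-0.5 -0.  -0.1] T [-0.04  0.33 -0.07] 0.148
```

send_rows([
  [1,0,0,0.001,0,0,0],
  [1,0,0,0.001,0,0,0],
  [1,0,0,0.0005,0,0,0],
  [1,-0.001,0,0,0,0,0],
  [1,-0.001,0,0,0,0,0],
  [1,-0.001,0,0,0,0,0],
  [1,-0.001,0,0,0,0,0],
  [1,0,0,0,0,0,0],
  [1,0,0,0,0,0,0],
  [1,0,0,0,0,0,0],
])

```text
time_s: 31.7
eef_pos: [550.1, -292.6, 81.9]
ee_rot: [-0.01, 0.964, 0.041, 0.261]
force: [-1.1, 2.0, 12.2]
grip_width: 0.145
grip_force: 60.6
```

```bash
python3 - <<'E'
from h import *
dk()
E
```

```text
[63.3 -1.5 16.4] deckF [ 5.3  2.1 11. ] T [ 0.41 -0.43  0.12] 0.145
```

send_rows([
  [1,0,0,-0.0005,0,0,0],
  [1,-0.001,0,0,0,0,0],
  [1,-0.001,0,0,0,0,0],
  [1,0,0,0,0,0,0],
  [1,0,0,0,0,0,0],
  [1,0,0,0,0,0,0],
  [1,0,0,0,0,0,0],
  [1,0,0,0,0,0,0],
  [1,0,0,0,0,0,0],
  [1,0,0,0,0,0,0],
])

```text
time_s: 32.95
eef_pos: [547.7, -292.7, 80.5]
ee_rot: [-0.01, 0.965, 0.04, 0.261]
force: [-0.2, 0.8, 6.5]
grip_width: 0.15
grip_force: 60.0
```

```bash
python3 - <<'E'
from h import *
dk()
c=ctrl.capture("wrist");save(c,"w7")
E
```

```text
[60.6 -1.5 16.4] deckF [3.1 0.8 5.7] T [ 0.08 -0.15 -0.04] 0.15
```

View pics/w7.png

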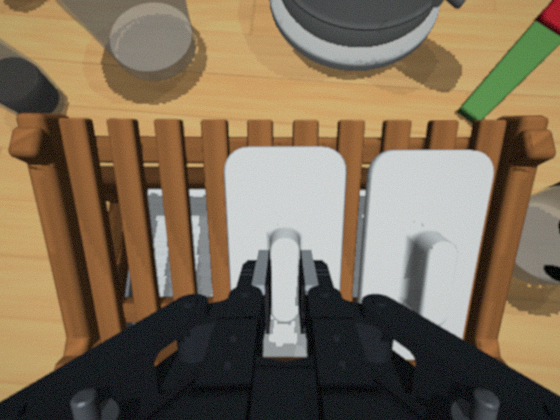

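send_rows([
  [1,-0.001,0,0,0,0,0],
  [1,-0.001,0,0,0,0,0],
  [1,-0.001,0,0,0,0,0],
  [1,-0.0005,0,0,0,0,0],
  [1,0,0,0,0,0,0],
  [1,0,0,0,0,0,0],
  [1,0,0,0,0,0,0],
  [1,0,0,0,0,0,0],
  [1,0,0,0,0,0,0],
  [1,0,0,0,0,0,0],
])

```text
time_s: 34.25
eef_pos: [546.2, -293.1, 80.1]
ee_rot: [-0.009, 0.964, 0.04, 0.262]
force: [8.5, 1.7, 9.3]
grip_width: 0.145
grip_force: 59.6
```

```bash
python3 - <<'E'
from h import *
dk()
E
```

```text
[59.  -1.7 16.9] deckF [12.1  1.   3.8] T [ 0.46 -1.81 -0.03] 0.145
```

Against the lip, so release and retreat.

send_rows([
  [1,0.001,0,0.001,0,0,0],
  [1,0,0,0,0,0,0],
  [0.6,0,0,0,0,0,0],
  [0.3,0,0,0,0,0,0],
  [0.3,0,0,0,0,0,0],
  [0.3,0,0,-0.005,0,0,0],
  [0.3,0,0,-0.02,0,0,0],
  [0.3,0,0,-0.04,0,0,0],
  [0.3,0,0,-0.04,0,0,0],
  [0.3,0,0,-0.02,0,0,0],
])

```text
time_s: 35.5
eef_pos: [482.1, -297.8, 187.1]
ee_rot: [-0.01, 0.965, 0.041, 0.26]
force: [0.4, -0.7, -0.2]
grip_width: 0.347
grip_force: 0.0
```

send_rows([
  [-0.2,0,0,0,-0.006,-0.176,0.03],
  [-0.2,0,0,0,-0.006,-0.176,0.03],
  [-0.2,0,0,0,-0.006,-0.176,0.03],
  [-0.2,-0.009,-0.06,0,0,0,0],
  [-0.2,-0.009,-0.06,0,0,0,0],
  [-0.2,-0.009,-0.06,0,0,0,0],
  [-0.2,-0.009,-0.06,0,0,0,0],
  [-0.2,-0.009,-0.06,0,0,0,0],
  [-0.2,-0.009,-0.06,0,0,0,0],
  [-0.2,0,0,0,0,0,0],
])

```text
time_s: 36.75
eef_pos: [430.1, 66.1, 187.6]
ee_rot: [-0.003, 1.0, -0.001, -0.002]
force: [0.2, -0.5, -0.2]
grip_width: 0.599
grip_force: 0.0
```

send_rows([
  [-0.2,0,-0.06,0,0,0,0],
  [-0.2,0,-0.06,0.01,0,0,0],
  [-0.2,0,-0.06,0.01,0,0,0],
  [-0.2,0,0,0,0,0,0],
  [-0.2,0,0,0,0,0,0],
  [-0.2,0,0,0,0,0,0],
  [-0.2,0,0,0,0,0,0],
  [-0.2,0,0,0,0,0,0],
  [-0.2,0,0,0,0,0,0],
  [-0.2,0,0,0,0,0,0],
])

```text
time_s: 38.0
eef_pos: [432.3, 243.1, 168.2]
ee_rot: [-0.003, 1.0, -0.003, -0.002]
force: [0.4, 1.1, 0.2]
grip_width: 0.599
grip_force: 0.0
```

```bash
python3 - <<'E'
from h import *
c=ctrl.capture("wrist")
for q,z in(("lid_1",33),("dish_1",0)):
    for r in ctrl.landmark_of(q,c)[:3]: print(q,r["point"],round(r["score"],2),at(c,r["point"],z).round(1))
whites(c,36);save(c,"w8");go([476,256,47],yawR(0))
E
```

```text
lid_1 [265.1, 151.1] 0.7 [476.9 262.2  33. ]
dish_1 [518.8, 169.8] 0.98 [453.1  13.    0. ]
dish_1 [374.1, 136.1] 0.93 [487.3 157.8   0. ]
white [531. 170.] (503, 103, 57, 136) [454.6  28.7  36. ] [44.7, 122.4] yaw 13.8
white [265. 148.] (229, 78, 73, 142) [475.4 262.1  36. ] [59.0, 121.5] yaw 0.5
white [393. 130.] (351, 58, 85, 145) [490.1 152.5  36. ] [58.6, 120.9] yaw -2.7
white [90. 34.] (65, 0, 49, 72) [566.8 396.8  36. ] [33.1, 51.4] yaw 1.7
white [114. 125.] (0, 0, 229, 251) [487.2 390.7  36. ] [171.9, 212.7] yaw -15.5
P [476 256  47] shift now-axes [ 44.1 -12.4 121.1] turn [-0.006  0.003 -0.006] shift after turn [ 43.8 -12.8 121.2] F [-0.3  0.2 -0.4] g 0.6 0
```

View pics/w8.png

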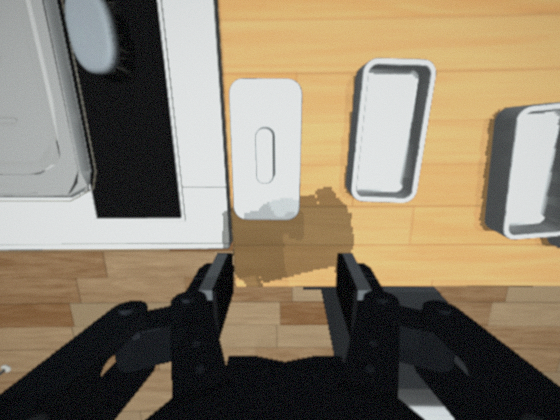

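The third lid is at (265,148) and the other two dishes are now empty. Grasping the third.

send_rows([
  [-0.2,0.015,-0.006,0,0,0,-0.01],
  [-0.2,0.015,-0.006,0.02,0,0,0],
  [-0.2,0.013,-0.006,0.03,0,0,0],
  [-0.2,0,0,0.03,0,0,0],
  [-0.2,0,0,0.03,0,0,0],
  [-0.2,0,0,0.011,0,0,0],
  [-0.2,0,0,0,0,0,0],
  [1,0,0,0,0,0,0],
  [1,0,0,0,0,0,0],
  [1,0,0,0,0,0,0],
])

```text
time_s: 39.4
eef_pos: [475.4, 262.0, 48.2]
ee_rot: [-0.003, 1.0, 0.002, -0.001]
force: [-0.7, -0.3, 6.2]
grip_width: 0.143
grip_force: 59.4
```

send_rows([
  [1,0,0,0,0,0,0],
  [1,0,0,0,0,0,0],
  [1,0,0,-0.01,0,0,0],
  [1,0,0,-0.02,0,0,0],
  [1,0,0,-0.03,0,0,0],
  [1,0,0,-0.03,0,0,0],
  [1,0,0,-0.03,0,0,0],
  [1,0,0,-0.03,0,0,0],
  [1,0,0,0,0,0,0],
  [1,0,0,0,0,0,0],
])

```text
time_s: 40.65
eef_pos: [474.8, 260.8, 196.1]
ee_rot: [-0.003, 1.0, 0.002, -0.003]
force: [-0.3, -0.5, -1.7]
grip_width: 0.149
grip_force: 58.5
```

```bash
python3 - <<'E'
from h import *
go(deck(66,72,110),TD)
E
```

```text
P [ 499.6 -223.1  164.3] shift now-axes [ 23.3 484.1  29.2] turn [ 0.016  0.528 -0.08 ] shift after turn [-29.6 484.3  19.6] F [-0.3 -0.5 -1.7] g 0.149 59
```

send_rows([
  [1,0.003,0.06,0,0,0,0],
  [1,0.003,0.06,0,0,0,0],
  [1,0.003,0.06,0,0,0,0],
  [1,0.003,0.061,0,0,0,0],
  [1,0.003,0.061,0,0,0,0],
  [1,0.003,0.061,0,0,0,0],
  [1,0.003,0.061,0,0,0,0],
  [1,0.002,0.06,0,0,0,0],
  [1,0,0,0,0,0,0],
  [1,0,0,0,0,0,0],
])

```text
time_s: 41.9
eef_pos: [499.6, -222.3, 193.2]
ee_rot: [-0.004, 1.0, 0.002, -0.003]
force: [-0.5, 1.1, -1.4]
grip_width: 0.144
grip_force: 58.9
```

send_rows([
  [1,0,0,0,0.005,0.176,-0.027],
  [1,0,0,0,0.005,0.176,-0.027],
  [1,0,0,0,0.005,0.176,-0.027],
  [1,0,0,0,0,0,0],
  [1,0,0,0,0,0,0],
  [1,0,0,0,0,0,0],
  [1,0,0,0,0,0,0],
  [1,0,0,0,0,0,0],
  [1,0,0,0,0,0,0],
  [1,0,0,0,0,0,0],
])

```text
time_s: 43.15
eef_pos: [500.0, -222.9, 194.4]
ee_rot: [-0.011, 0.965, 0.041, 0.259]
force: [-0.2, 0.3, -1.3]
grip_width: 0.15
grip_force: 59.0
```

```bash
python3 - <<'E'
from h import *
go(deck(65,72,18),TD);dk()
E
```

```text
P [ 544.6 -219.3   84.1] shift now-axes [-1.660e+01  1.000e-01  1.179e+02] turn [ 0.    -0.001  0.001] shift after turn [-1.640e+01  1.000e-01  1.179e+02] F [-0.2  0.3 -1.3] g 0.15 59
[ 81.4  72.1 135.9] deckF [-0.8  0.3 -1.1] T [-0.02  0.36  0.02] 0.15
```

send_rows([
  [1,-0.006,0,0.03,0,0,0],
  [1,-0.006,0,0.03,0,0,0],
  [1,-0.005,0,0.03,0,0,0],
  [1,0,0,0.018,0,0,0],
  [1,0,0,0.006,0,0,0],
  [1,0,0,0.003,0,0,0],
  [1,0,0,0.0015,0,0,0],
  [1,0,0,0.001,0,0,0],
  [1,0,0,0,0,0,0],
  [1,0,0,0,0,0,0],
])

```text
time_s: 44.4
eef_pos: [545.0, -219.2, 82.6]
ee_rot: [-0.011, 0.965, 0.041, 0.259]
force: [-0.3, 0.1, -1.9]
grip_width: 0.149
grip_force: 59.0
```

```bash
python3 - <<'E'
from h import *
dk()
E
```

```text
[64.7 72.  16.5] deckF [-1.2  0.2 -1.5] T [-0.02  0.32 -0.01] 0.149
```

send_rows([
  [1,0,0,0.001,0,0,0],
  [1,0,0,0.0005,0,0,0],
  [1,-0.001,0,0,0,0,0],
  [1,-0.001,0,0,0,0,0],
  [1,-0.001,0,0,0,0,0],
  [1,-0.001,0,0,0,0,0],
  [1,-0.001,0,0,0,0,0],
  [1,0,0,0,0,0,0],
  [1,0,0,0,0,0,0],
  [1,0,0,0,0,0,0],
])

```text
time_s: 45.65
eef_pos: [542.7, -220.5, 80.6]
ee_rot: [-0.009, 0.964, 0.041, 0.261]
force: [-0.8, -0.1, 9.2]
grip_width: 0.148
grip_force: 60.3
```

```bash
python3 - <<'E'
from h import *
dk()
E
```

```text
[61.5 71.  16. ] deckF [ 3.9 -0.1  8.4] T [ 0.17 -0.29  0.02] 0.148
```

send_rows([
  [1,0,0,-0.0005,0,0,0],
  [1,-0.001,0,0,0,0,0],
  [1,-0.001,0,0,0,0,0],
  [1,-0.0005,0,0,0,0,0],
  [1,0,0,0,0,0,0],
  [1,0,0,0,0,0,0],
  [1,0,0,0,0,0,0],
  [1,0,0,0,0,0,0],
  [1,0,0,0,0,0,0],
  [1,0,0,0,0,0,0],
])

```text
time_s: 46.9
eef_pos: [540.0, -220.2, 79.1]
ee_rot: [-0.01, 0.965, 0.041, 0.261]
force: [2.0, 0.3, 8.0]
grip_width: 0.145
grip_force: 59.8
```

```bash
python3 - <<'E'
from h import *
dk()
E
```

```text
[58.5 71.4 16. ] deckF [5.8 0.1 5.9] T [ 0.15 -0.49  0.01] 0.145
```

send_rows([
  [1,-0.001,0,0,0,0,0],
  [1,-0.0005,0,0,0,0,0],
  [1,0,0,0,0,0,0],
  [1,0,0,0,0,0,0],
  [1,0,0,0,0,0,0],
  [1,0,0,0,0,0,0],
  [1,0,0,0,0,0,0],
  [1,0,0,0,0,0,0],
  [1,0,0,0,0,0,0],
  [1,0,0,0,0,0,0],
])

```text
time_s: 48.15
eef_pos: [539.7, -220.3, 79.3]
ee_rot: [-0.01, 0.964, 0.041, 0.262]
force: [9.4, 3.7, 9.9]
grip_width: 0.146
grip_force: 59.7
```

```bash
python3 - <<'E'
from h import *
dk()
E
```

```text
[58.4 71.4 16.3] deckF [13.3  2.9  3.8] T [ 0.6  -1.8   0.25] 0.146
```

send_rows([
  [1,0.001,0,0.001,0,0,0],
  [1,0,0,0,0,0,0],
  [0.6,0,0,0,0,0,0],
  [0.3,0,0,0,0,0,0],
  [0.3,0,0,0,0,0,0],
  [0.3,0,0,-0.005,0,0,0],
  [0.3,0,0,-0.02,0,0,0],
  [0.3,0,0,-0.04,0,0,0],
  [0.3,0,0,-0.04,0,0,0],
  [0.3,0,0,-0.02,0,0,0],
])

```text
time_s: 49.4
eef_pos: [476.1, -225.3, 186.8]
ee_rot: [-0.01, 0.965, 0.041, 0.26]
force: [-0.4, 0.7, -0.0]
grip_width: 0.351
grip_force: 0.0
```

```bash
python3 - <<'E'
from h import *
dk()
c=ctrl.capture("wrist");save(c,"w9")
go([400,15,165],yawR(2))
E
```

```text
[ 56.8  71.8 141.4] deckF [-0.3  0.7  0.2] T [0.01 0.3  0.02] 0.351
P [400  15 165] shift now-axes [ -59.3 -246.4   -8.8] turn [-0.008 -0.528  0.049] shift after turn [ -67.7 -243.2   23.3] F [ 1.7 -1.3  2.3] g 0.347 0
```

View pics/w9.png

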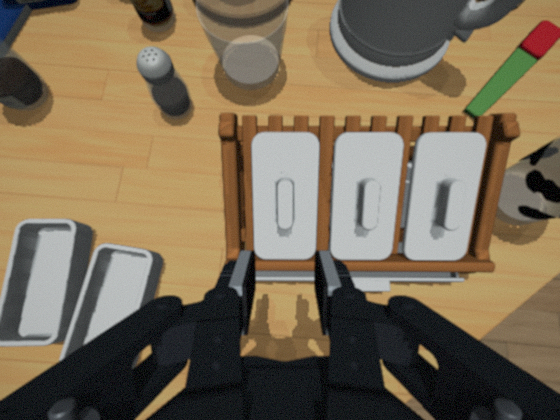

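All three lids lie flat with their lower ends against the lip, at row ~260. Dishes A and B sit close together at (110,300) and (45,285). Now I'll look at them from above.

send_rows([
  [1,0,0,0,-0.003,-0.176,0.016],
  [1,0,0,0,-0.003,-0.176,0.016],
  [1,0,0,0,-0.002,-0.176,0.016],
  [1,-0.014,-0.05,0,0,0,0],
  [1,-0.014,-0.05,0,0,0,0],
  [1,-0.014,-0.05,0.005,0,0,0],
  [1,-0.013,-0.05,0.01,0,0,0],
  [1,-0.013,-0.043,0.01,0,0,0],
  [1,0,0,0,0,0,0],
  [1,0,0,0,0,0,0],
])

```text
time_s: 50.7
eef_pos: [400.2, 15.3, 161.1]
ee_rot: [-0.002, 1.0, 0.018, -0.001]
force: [0.8, -0.4, -1.1]
grip_width: -0.0
grip_force: 0.0
```

```bash
python3 - <<'E'
from h import *
c=ctrl.capture("wrist")
for r in ctrl.landmark_of("dish_1",c)[:4]: print(r["point"],round(r["score"],2),at(c,r["point"],0).round(1))
whites(c,36);save(c,"w10");go([455,17,60],yawR(4))
E
```

```text
[290.5, 139.3] 0.97 [453.6  13.5   0. ]
[139.0, 96.0] 0.92 [486.7 154.1   0. ]
[361.9, 162.2] 0.78 [434.3 -57.1   0. ]
[22.6, 100.8] 0.65 [477.7 259.7   0. ]
white [375. 162.] (330, 94, 90, 134) [435.5 -58.9  36. ] [58.3, 115.5] yaw -5.1
white [289. 137.] (258, 76, 59, 122) [454.5  15.4  36. ] [45.2, 99.4] yaw 6.8
white [288. 132.] (249, 63, 76, 140) [457.8  16.5  36. ] [58.4, 112.0] yaw 6.3
white [18. 98.] (0, 21, 36, 155) [474.8 235.2  36. ] [25.6, 119.9] yaw -11.4
white [118.  82.] (75, 0, 86, 165) [489.9 153.5  36. ] [58.9, 123.3] yaw -1.9
P [455  17  60] shift now-axes [5.50e+01 1.00e-01 1.01e+02] turn [-0.004  0.003 -0.034] shift after turn [ 54.7   1.6 101.1] F [-0.4 -0.1  0.5] g -0.0 0
```

View pics/w10.png

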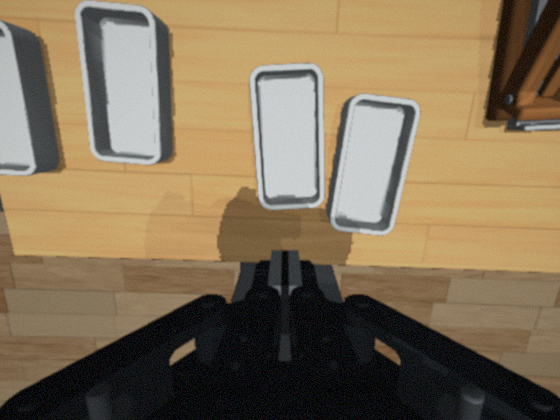

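Dishes B (288,136) and A (375,163) nearly touch, too close to fit a finger between them. I'll slide B left by pushing from inside it with the shut fingers.

send_rows([
  [1,0.02,0,0.02,0,0,0],
  [1,0.02,0,0.02,0,0,0],
  [1,0.0145,0.001,0.03,0,0,0],
  [1,0,0,0.03,0,0,0],
  [1,0,0,0.03,0,0,0],
  [1,0,0,0.012,0,0,0],
  [1,0,0,0,0,0,0],
  [1,0,-0.006,0,0,0,0],
  [1,0,-0.004,0,0,0,0],
  [1,0,0,0,0,0,0],
])

```text
time_s: 52.05
eef_pos: [453.9, 27.3, 19.5]
ee_rot: [-0.002, 1.0, 0.019, -0.001]
force: [-0.6, -1.8, 2.2]
grip_width: -0.002
grip_force: 0.6
```

send_rows([
  [1,0,-0.004,0,0,0,0],
  [1,0,-0.005,0,0,0,0],
  [1,0,-0.005,0,0,0,0],
  [1,0,-0.005,0,0,0,0],
  [1,0,-0.005,0,0,0,0],
  [1,0,-0.005,0,0,0,0],
  [1,0,-0.005,0,0,0,0],
  [1,0,-0.002,0,0,0,0],
  [1,0,0,0,0,0,0],
  [1,0,0.004,0,0,0,0],
])

```text
time_s: 53.3
eef_pos: [452.3, 59.0, 19.0]
ee_rot: [-0.002, 1.0, 0.018, -0.002]
force: [0.2, 0.1, 0.6]
grip_width: -0.002
grip_force: 0.0
```

send_rows([
  [1,0,0,-0.03,0,0,0],
  [1,0,0,-0.05,0,0,0],
  [-1,-0.006,-0.02,-0.04,0,0,0.03],
  [-1,-0.006,-0.03,-0.026,0,0,0.02],
  [-1,-0.006,-0.03,0,0,0,0.02],
  [-1,-0.005,-0.013,0,0,0,0],
  [-1,0,0,0,0,0,0],
  [-1,0,0,0,0,0,0],
  [-1,0,0,0,0,0,0],
  [-1,0,0,0,0,0,0],
])

```text
time_s: 54.55
eef_pos: [429.8, 151.0, 165.4]
ee_rot: [-0.002, 1.0, -0.017, -0.002]
force: [0.7, -0.1, 0.0]
grip_width: 1.002
grip_force: 0.0
```

```bash
python3 - <<'E'
from h import *
print(ctrl.sense()["eef_pos"])
c=ctrl.capture("wrist")
for r in ctrl.landmark_of("dish_1",c)[:4]: print(r["point"],round(r["score"],2),at(c,r["point"],0).round(1))
whites(c,36);save(c,"w11");go([415,262,166],yawR(0.5))
E
```

```text
[429.80557051 151.03115124 165.3765147 ]
[495.4, 180.3] 0.92 [435.  -57.4   0. ]
[276.9, 134.8] 0.9 [487.1 158.4   0. ]
[387.7, 170.8] 0.88 [448.4  49.5   0. ]
[173.1, 150.2] 0.62 [475.7 260.7   0. ]
white [515. 183.] (476, 119, 84, 134) [435.2 -50.2  36. ] [45.7, 124.7] yaw -5.9
white [400. 166.] (365, 101, 72, 132) [454.5  50.2  36. ] [58.0, 115.9] yaw 6.1
white [283. 130.] (255, 70, 57, 121) [489.8 152.1  36. ] [45.0, 98.8] yaw -3.6
white [282. 124.] (246, 56, 73, 137) [494.  152.8  36. ] [57.2, 110.7] yaw -0.1
white [ 99. 128.] (0, 0, 199, 257) [486.3 308.4  36. ] [147.2, 212.2] yaw -6.7
P [415 262 166] shift now-axes [-1.850e+01 -1.102e+02 -1.000e-01] turn [-0.004  0.003 -0.043] shift after turn [ -13.8 -110.9   -0.6] F [0.6 0.1 0.7] g 0.998 0
```

send_rows([
  [-1,0.012,-0.04,0,0,0,-0.043],
  [-1,0.017,-0.04,0,0,0,0],
  [-1,0.017,-0.03,0,0,0,0],
  [-1,0,0,0.04,0,0,0],
  [-1,0,0,0.03,0,0,0],
  [-1,0,0,0.02,0,0,0],
  [-1,0,0,0,0,0,0],
  [-1,0,0,0,0,0,0],
  [-1,0,0,0,0,0,0],
  [-1,0,0,0,0,0,0],
])

```text
time_s: 55.9
eef_pos: [476.3, 261.8, 76.3]
ee_rot: [-0.002, 1.0, 0.005, -0.001]
force: [-0.4, 0.5, 0.6]
grip_width: 0.998
grip_force: 0.0
```

```bash
python3 - <<'E'
from h import *
go([475.3,261.8,7],yawR(.5))
c=ctrl.capture("wrist");save(c,"w12")
E
```

```text
P [475.3 261.8   7. ] shift now-axes [-0.8  0.3 69.3] turn [-0.004  0.002  0.001] shift after turn [-1.  -0.  69.3] F [-0.4  0.5  0.6] g 0.998 0
```

View pics/w12.png

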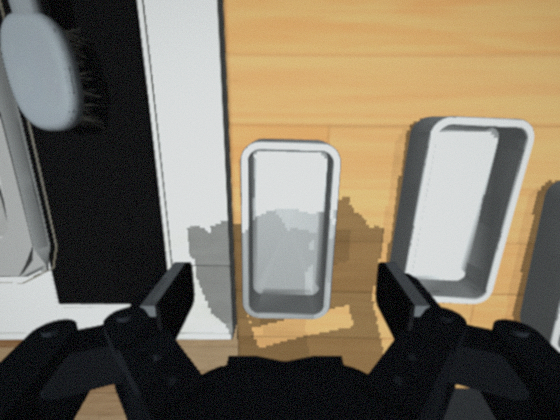

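Dish D (290,230) lies centred between the fingers. Lowering and gripping it.

send_rows([
  [-1,-0.001,0,0.02,0,0,0],
  [-1,0,0,0.02,0,0,0],
  [-1,0,0,0.018,0,0,0],
  [-1,0,0,0.008,0,0,0],
  [-1,0,0,0.003,0,0,0],
  [-1,0,0,0,0,0,0],
  [1,0,0,0,0,0,0],
  [1,0,0,0,0,0,0],
  [1,0,0,0,0,0,0],
  [1,0,0,0,0,0,0],
], squeeze=60)

```text
time_s: 57.2
eef_pos: [475.2, 262.0, 7.6]
ee_rot: [-0.002, 1.0, 0.005, -0.001]
force: [-1.9, -1.2, 5.3]
grip_width: 0.692
grip_force: 65.9
```

send_rows([
  [1,0,0,0,0,0,0],
  [1,0,0,0,0,0,0],
  [1,0,0,-0.01,0,0,0],
  [1,0,0,-0.02,0,0,0],
  [1,0,0,-0.03,0,0,0],
  [1,0,0,-0.03,0,0,0],
  [1,0,0,0,0,0,0],
  [1,0,0,0,0,0,0],
  [1,0,0,0,0,0,0],
  [1,0,0,0,0,0,0],
])

```text
time_s: 58.45
eef_pos: [474.8, 261.5, 95.9]
ee_rot: [-0.002, 1.0, 0.005, -0.002]
force: [0.2, 0.8, -3.2]
grip_width: 0.691
grip_force: 65.4
```

```bash
python3 - <<'E'
from h import *
go([490.4,152.3,60],yawR(-2.6))
E
```

```text
P [490.4 152.3  60. ] shift now-axes [ 14.7 109.5  35.5] turn [-0.003  0.005  0.055] shift after turn [ 20.6 108.4  35.9] F [ 0.2  0.8 -3.2] g 0.691 65
```

send_rows([
  [1,0,0,0,0,0,0.055],
  [1,0.007,0.036,0,0,0,0],
  [1,0.007,0.036,0,0,0,0],
  [1,0.0065,0.0365,0,0,0,0],
  [1,0,0,0.02,0,0,0],
  [1,0,0,0.018,0,0,0],
  [1,0,0,0,0,0,0],
  [1,0,0,0,0,0,0],
  [1,0,0,0,0,0,0],
  [1,0,0,0,0,0,0],
])

```text
time_s: 59.7
eef_pos: [490.7, 152.5, 58.7]
ee_rot: [-0.002, 1.0, -0.023, -0.001]
force: [-1.1, -0.1, -2.4]
grip_width: 0.689
grip_force: 65.6
```

```bash
python3 - <<'E'
from h import *
go([490.4,152.3,40],yawR(-2.6))
c=ctrl.capture("wrist");save(c,"w13")
E
```

```text
P [490.4 152.3  40. ] shift now-axes [-0.3  0.3 18.7] turn [-0.004  0.003  0.   ] shift after turn [-0.3  0.3 18.7] F [-1.1 -0.1 -2.4] g 0.689 66
```

View pics/w13.png

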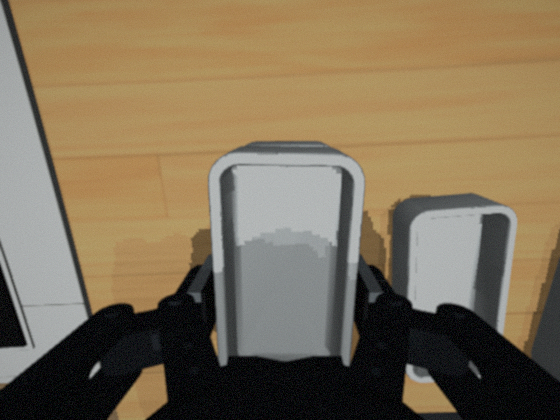

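The held dish (285,260) sits square over dish C, whose far edge shows just beyond at (290,143). That was my last permitted picture, so from here I'll go by the readings.

send_rows([
  [1,0,0,0.008,0,0,0],
  [1,0,0,0.006,0,0,0],
  [1,0,0,0.002,0,0,0],
  [1,0,0,0.001,0,0,0],
  [1,0,0,0.001,0,0,0],
  [1,0,0,0.001,0,0,0],
  [1,0,0,0.001,0,0,0],
  [1,0,0,0,0,0,0],
  [1,0,0,0,0,0,0],
  [1,0,0,0,0,0,0],
])

```text
time_s: 61.0
eef_pos: [490.6, 152.5, 39.6]
ee_rot: [-0.002, 1.0, -0.023, -0.001]
force: [-5.7, -1.6, 11.9]
grip_width: 0.692
grip_force: 67.6
```

```bash
python3 - <<'E'
from h import *
s=ctrl.sense();go([490.4,152.3,39.6],yawR(-2.6));print(s["wrist_torque"].round(2))
E
```

```text
P [490.4 152.3  39.6] shift now-axes [-0.2  0.3  0. ] turn [-0.004  0.003  0.   ] shift after turn [-0.2  0.3  0. ] F [-5.7 -1.6 11.9] g 0.692 68
[-0.26  0.95 -0.07]
```

Seated at exactly the expected height. Release, then on to B.

send_rows([
  [1,0,0,-0.001,0,0,0],
  [0,0,0,0,0,0,0],
  [-1,0,0,0,0,0,0],
  [-1,0,0,0,0,0,0],
  [-1,0,0,-0.01,0,0,0],
  [-1,0,0,-0.03,0,0,0],
  [-1,0,0,-0.05,0,0,0],
  [-1,0,0,-0.035,0,0,0],
  [-1,0,0,0,0,0,0],
  [-1,0,0,0,0,0,0],
])

```text
time_s: 62.25
eef_pos: [490.5, 152.0, 163.9]
ee_rot: [-0.002, 1.0, -0.023, -0.002]
force: [0.3, -0.9, -0.7]
grip_width: 0.996
grip_force: 0.0
```

send_rows([
  [-1,0,0,0,0,0,-0.075],
  [-1,0,0,0,0,0,-0.075],
  [-1,-0.035,0.03,0,0,0,0],
  [-1,-0.035,0.035,0,0,0,0],
  [-1,-0.03,0.035,0,0,0,0],
  [-1,0,0,0,0,0,0],
  [-1,0,0,0,0,0,0],
  [-1,0,0,0,0,0,0],
  [-1,0,0,0,0,0,0],
  [-1,0,0,0,0,0,0],
])

```text
time_s: 63.5
eef_pos: [401.9, 42.5, 164.0]
ee_rot: [-0.002, 0.999, 0.053, -0.002]
force: [-0.1, 0.7, 0.0]
grip_width: 1.0
grip_force: 0.0
```

```bash
cat >> h.py <<'E'
def rim(c,g,z=36):
    """fit the outer rim outline (120x60 at z) to the bright/wood boundary; g = (x,y,yaw_deg) guess"""
    hsv=cv2.cvtColor(c["img"],cv2.COLOR_RGB2HSV);s=cv2.GaussianBlur(hsv[:,:,1].astype(np.float32),(0,0),1)
    def pts(x,y,a,m):
        t=np.linspace(-1,1,41)[4:-4];L,W=60+m,30+m
        P=np.concatenate([np.c_[t*52,0*t+W],np.c_[t*52,0*t-W],np.c_[0*t+L,t*22],np.c_[0*t-L,t*22]])
        r=np.radians(a);R=np.array([[np.cos(r),-np.sin(r)],[np.sin(r),np.cos(r)]])
        return proj(c,np.c_[P@R.T+[x,y],np.full(len(P),z)])
    def samp(q):return cv2.remap(s,q[:,0].astype(np.float32)[None],q[:,1].astype(np.float32)[None],1,borderMode=cv2.BORDER_REPLICATE)[0]
    f=lambda p:-np.mean(np.clip(samp(pts(*p,2.)),0,90)-np.clip(samp(pts(*p,-2.)),0,90))
    from scipy.optimize import minimize
    b=min((minimize(f,np.add(g,[dx,dy,da]),method="Nelder-Mead",options=dict(initial_simplex=np.add(g,[dx,dy,da])+np.array([[0,0,0],[4,0,0],[0,4,0],[0,0,3]]))) for dx in(-5,0,5) for dy in(-4,2) for da in(-2,2)),key=lambda r:r.fun)
    print("rim",b.x.round(1),round(b.fun,1));return b.x
E
python3 - <<'E'
from h import *
print(ctrl.sense()["eef_pos"])
c=ctrl.capture("wrist")
for r in ctrl.landmark_of("dish_1",c)[:4]: print(r["point"],round(r["score"],2),at(c,r["point"],0).round(1))
whites(c,36);B_=rim(c,(452,50,6));rim(c,(435,-58,-5));rim(c,(490.4,152.4,-2.6),68)
go([*B_[:2],76],yawR(B_[2]))
E
```

```text
[401.94693184  42.46367442 164.0176386 ]
[286.3, 146.2] 0.93 [448.3  47.7   0. ]
[162.5, 80.8] 0.64 [494.4 166.6   0. ]
[392.0, 175.3] 0.59 [430.9 -60.1   0. ]
white [405. 175.] (357, 106, 98, 139) [433.2 -58.2  36. ] [58.6, 120.8] yaw -5.4
white [283. 141.] (255, 81, 60, 121) [452.3  50.7  36. ] [45.0, 98.9] yaw 1.0
white [284. 137.] (247, 69, 76, 138) [454.9  50.7  36. ] [57.9, 112.1] yaw 1.0
white [ 12. 122.] (0, 47, 25, 151) [441.7 276.6  36. ] [18.2, 123.6] yaw -7.9
white [153.  80.] (112, 0, 80, 164) [487.3 160.6  36. ] [51.9, 125.5] yaw -8.2
rim [451.4  51.    2.3] -79.0
rim [433.7 -56.7  -4.6] -60.3
rim [492.5 152.6  -3.3] -43.2
P [451.4  51.   76. ] shift now-axes [50.4 -3.1 88. ] turn [-0.004  0.003  0.065] shift after turn [49.8 -6.7 88.1] F [ 0.6 -0.5  0.3] g 1.001 0
```

send_rows([
  [-1,0,0,0,0,0,0.065],
  [-1,0.025,-0.003,0.02,0,0,0],
  [-1,0.025,-0.0037,0.03,0,0,0],
  [-1,0,0,0.04,0,0,0],
  [-1,0,0,0.03,0,0,0],
  [-1,0,0,0.02,0,0,0],
  [-1,0,0,0.012,0,0,0],
  [-1,0,0,0.005,0,0,0],
  [-1,0,0,0,0,0,0],
  [-1,0,0,0,0,0,0],
])

```text
time_s: 64.85
eef_pos: [451.4, 51.4, 7.6]
ee_rot: [-0.002, 1.0, 0.02, -0.001]
force: [0.1, -0.3, -0.1]
grip_width: 1.001
grip_force: 0.0
```

send_rows([
  [1,0,0,0,0,0,0],
  [1,0,0,0,0,0,0],
  [1,0,0,0,0,0,0],
  [1,0,0,0,0,0,0],
  [1,0,0,0,0,0,0],
  [1,0,0,0,0,0,0],
  [1,0,0,0,0,0,0],
  [1,0,0,0,0,0,0],
  [1,0,0,0,0,0,0],
  [1,0,0,0,0,0,0],
])

```text
time_s: 66.1
eef_pos: [451.4, 51.3, 7.7]
ee_rot: [-0.002, 1.0, 0.02, -0.001]
force: [-2.0, -0.8, 7.9]
grip_width: 0.693
grip_force: 65.6
```

send_rows([
  [1,0,0,-0.01,0,0,0],
  [1,0,0,-0.02,0,0,0],
  [1,0,0,-0.03,0,0,0],
  [1,0,0,-0.03,0,0,0],
  [1,0,0,-0.03,0,0,0],
  [1,0,0,0,0,0,0],
  [1,0,0,0,0,0,0],
  [1,0,0,0,0,0,0],
  [1,0,0,0,0,0,0],
  [1,0,0,0,0,0,0],
])

```text
time_s: 67.35
eef_pos: [451.3, 51.0, 126.7]
ee_rot: [-0.002, 1.0, 0.02, -0.002]
force: [0.2, -0.5, -3.0]
grip_width: 0.687
grip_force: 65.5
```

```bash
python3 - <<'E'
from h import *
go([490.8,152.3,90],yawR(-2.6))
E
```

```text
P [490.8 152.3  90. ] shift now-axes [ 43.6 -99.5  36.9] turn [-0.004  0.004  0.085] shift after turn [  34.9 -103.    36.7] F [ 0.2 -0.5 -3. ] g 0.687 66
```

send_rows([
  [1,0,0,0,0,0,0.085],
  [1,0.011,-0.034,0,0,0,0],
  [1,0.012,-0.034,0,0,0,0],
  [1,0.012,-0.035,0,0,0,0],
  [1,0,0,0.02,0,0,0],
  [1,0,0,0.017,0,0,0],
  [1,0,0,0,0,0,0],
  [1,0,0,0,0,0,0],
  [1,0,0,0,0,0,0],
  [1,0,0,0,0,0,0],
])

```text
time_s: 68.6
eef_pos: [491.2, 152.4, 90.7]
ee_rot: [-0.002, 1.0, -0.023, -0.001]
force: [-0.3, 0.1, -3.1]
grip_width: 0.69
grip_force: 65.6
```

```bash
python3 - <<'E'
from h import *
go([490.7,152.3,71.7],yawR(-2.6))
E
```

```text
P [490.7 152.3  71.7] shift now-axes [-0.4  0.2 19. ] turn [-0.004  0.003 -0.   ] shift after turn [-0.5  0.1 19. ] F [-0.3  0.1 -3.1] g 0.69 66
```

send_rows([
  [1,-0.0005,0,0.008,0,0,0],
  [1,0,0,0.006,0,0,0],
  [1,0,0,0.002,0,0,0],
  [1,0,0,0.001,0,0,0],
  [1,0,0,0.001,0,0,0],
  [1,0,0,0.001,0,0,0],
  [1,0,0,0.001,0,0,0],
  [1,0,0,0,0,0,0],
  [1,0,0,0,0,0,0],
  [1,0,0,0,0,0,0],
])

```text
time_s: 69.85
eef_pos: [490.5, 152.5, 71.7]
ee_rot: [-0.002, 1.0, -0.023, -0.001]
force: [-6.4, -1.1, 13.1]
grip_width: 0.693
grip_force: 67.6
```

send_rows([
  [1,0,0,-0.001,0,0,0],
  [0,0,0,0,0,0,0],
  [-1,0,0,0,0,0,0],
  [-1,0,0,0,0,0,0],
  [-1,0,0,-0.01,0,0,0],
  [-1,0,0,-0.03,0,0,0],
  [-1,0,0,-0.04,0,0,0],
  [-1,0,0,-0.015,0,0,0],
  [-1,0,0,0,0,0,0],
  [-1,0,0,0,0,0,0],
])

```text
time_s: 71.1
eef_pos: [490.1, 152.1, 165.0]
ee_rot: [-0.002, 1.0, -0.023, -0.003]
force: [-0.0, -1.6, -0.1]
grip_width: 1.002
grip_force: 0.0
```

send_rows([
  [-1,0,0,0,0,0,0.04],
  [-1,-0.018,0.043,0,0,0,0],
  [-1,-0.018,0.043,0,0,0,0],
  [-1,-0.018,0.043,0,0,0,0],
  [-1,-0.018,0.043,0,0,0,0],
  [-1,-0.018,0.042,0,0,0,0],
  [-1,0,0,0,0,0,0],
  [-1,0,0,0,0,0,0],
  [-1,0,0,0,0,0,0],
  [-1,0,0,0,0,0,0],
])

```text
time_s: 72.35
eef_pos: [382.9, -52.8, 165.6]
ee_rot: [-0.002, 0.999, -0.042, -0.002]
force: [0.7, -0.1, 0.4]
grip_width: 1.001
grip_force: 0.0
```

```bash
python3 - <<'E'
from h import *
print(ctrl.sense()["eef_pos"])
c=ctrl.capture("wrist")
for r in ctrl.landmark_of("dish_1",c)[:4]: print(r["point"],round(r["score"],2),at(c,r["point"],0).round(1))
whites(c,36);A=rim(c,(434,-57.5,-5))
go([*A[:2],7.6],yawR(A[2]))
E
```

```text
[382.9340482  -52.75054992 165.64311624]
[25.2, 93.2] 0.96 [495.7 179.6   0. ]
[52.7, 99.1] 0.77 [489.  156.4   0. ]
[287.4, 140.0] 0.62 [434.7 -57.9   0. ]
white [288. 140.] (261, 81, 56, 119) [434.2 -58.6  36. ] [44.7, 99.0] yaw -3.1
white [288. 138.] (252, 69, 73, 138) [435.4 -58.3  36. ] [57.9, 114.5] yaw -2.6
white [510.  26.] (463, 0, 94, 52) [ 506.6 -233.6   36. ] [35.2, 68.0] yaw 84.0
rim [433.2 -58.2  -4.6] -79.2
P [433.2 -58.2   7.6] shift now-axes [ 51.2   1.5 158. ] turn [-0.004  0.004 -0.005] shift after turn [ 50.6   1.2 158.1] F [-0.1  0.7  0.5] g 0.999 0
```

send_rows([
  [-1,0,0,0,0,0,-0.01],
  [-1,0.025,0.001,0.02,0,0,0],
  [-1,0.0255,0,0.03,0,0,0],
  [-1,0,0,0.04,0,0,0],
  [-1,0,0,0.03,0,0,0],
  [-1,0,0,0.02,0,0,0],
  [-1,0,0,0.012,0,0,0],
  [-1,0,0,0.005,0,0,0],
  [-1,0,0,0,0,0,0],
  [-1,0,0,0,0,0,0],
])

```text
time_s: 73.7
eef_pos: [432.9, -57.7, 9.2]
ee_rot: [-0.002, 0.999, -0.038, -0.001]
force: [0.7, 0.2, 0.0]
grip_width: 1.001
grip_force: 0.0
```

send_rows([
  [1,0,0,0,0,0,0],
  [1,0,0,0,0,0,0],
  [1,0,0,0,0,0,0],
  [1,0,0,0,0,0,0],
  [1,0,0,0,0,0,0],
  [1,0,0,0,0,0,0],
  [1,0,0,0,0,0,0],
  [1,0,0,0,0,0,0],
  [1,0,0,0,0,0,0],
  [1,0,0,0,0,0,0],
])

```text
time_s: 74.95
eef_pos: [432.9, -57.8, 9.4]
ee_rot: [-0.002, 0.999, -0.038, -0.001]
force: [-2.7, -0.4, 8.7]
grip_width: 0.691
grip_force: 65.4
```

send_rows([
  [1,0,0,-0.01,0,0,0],
  [1,0,0,-0.02,0,0,0],
  [1,0,0,-0.03,0,0,0],
  [1,0,0,-0.03,0,0,0],
  [1,0,0,-0.03,0,0,0],
  [1,0,0,-0.03,0,0,0],
  [1,0,0,0,0,0,0],
  [1,0,0,0,0,0,0],
  [1,0,0,0,0,0,0],
  [1,0,0,0,0,0,0],
])

```text
time_s: 76.2
eef_pos: [432.7, -58.0, 157.9]
ee_rot: [-0.002, 0.999, -0.038, -0.002]
force: [0.5, 0.6, -3.2]
grip_width: 0.69
grip_force: 65.7
```

```bash
python3 - <<'E'
from h import *
go([490.6,152.3,125],yawR(-2.6))
E
```

```text
P [490.6 152.3 125. ] shift now-axes [  42.  -214.    33.6] turn [-0.004  0.005 -0.03 ] shift after turn [  48.3 -212.8   32.9] F [ 0.5  0.6 -3.2] g 0.69 66
```

send_rows([
  [1,0,0,0,0,0,-0.03],
  [1,0.008,-0.036,0,0,0,0],
  [1,0.008,-0.036,0,0,0,0],
  [1,0.008,-0.036,0,0,0,0],
  [1,0.008,-0.035,0,0,0,0],
  [1,0.008,-0.035,0,0,0,0],
  [1,0.008,-0.035,0,0,0,0],
  [1,0,0,0.02,0,0,0],
  [1,0,0,0.012,0,0,0],
  [1,0,0,0,0,0,0],
])

```text
time_s: 77.45
eef_pos: [490.1, 152.2, 126.5]
ee_rot: [-0.002, 1.0, -0.023, -0.003]
force: [-0.3, -0.2, -2.0]
grip_width: 0.685
grip_force: 65.8
```

```bash
python3 - <<'E'
from h import *
go([490.6,152.3,105.4],yawR(-2.6))
E
```

```text
P [490.6 152.3 105.4] shift now-axes [ 0.6 -0.  21.1] turn [-0.003  0.005 -0.   ] shift after turn [ 0.5 -0.1 21.1] F [-0.3 -0.2 -2. ] g 0.685 66
```

send_rows([
  [1,0.0003,0,0.008,0,0,0],
  [1,0,0,0.008,0,0,0],
  [1,0,0,0.002,0,0,0],
  [1,0,0,0.001,0,0,0],
  [1,0,0,0.001,0,0,0],
  [1,0,0,0.001,0,0,0],
  [1,0,0,0.001,0,0,0],
  [1,0,0,0,0,0,0],
  [1,0,0,0,0,0,0],
  [1,0,0,0,0,0,0],
])

```text
time_s: 78.7
eef_pos: [490.9, 152.6, 105.4]
ee_rot: [-0.002, 1.0, -0.023, -0.001]
force: [-0.7, -0.2, 0.6]
grip_width: 0.687
grip_force: 66.1
```

Just touching at the seat height, so press 1 mm further to check.

send_rows([
  [1,0,0,0.0005,0,0,0],
  [1,0,0,0.0005,0,0,0],
  [1,0,0,0,0,0,0],
  [1,0,0,0,0,0,0],
  [1,0,0,0,0,0,0],
  [1,0,0,0,0,0,0],
  [1,0,0,0,0,0,0],
  [1,0,0,0,0,0,0],
  [1,0,0,0,0,0,0],
  [1,0,0,0,0,0,0],
])

```text
time_s: 79.95
eef_pos: [490.9, 152.6, 105.4]
ee_rot: [-0.002, 1.0, -0.023, -0.001]
force: [-4.8, -1.8, 11.5]
grip_width: 0.691
grip_force: 67.7
```

Firmly seated. Release, retreat and check.

send_rows([
  [1,0,0,-0.001,0,0,0],
  [0,0,0,0,0,0,0],
  [-1,0,0,0,0,0,0],
  [-1,0,0,0,0,0,0],
  [-1,0,0,-0.01,0,0,0],
  [-1,0,0,-0.03,0,0,0],
  [-1,0,0,-0.04,0,0,0],
  [-1,0,0,-0.04,0,0,0],
  [-1,-0.04,0,0,0,0,0],
  [-1,-0.04,0,0,0,0,0],
])

```text
time_s: 81.2
eef_pos: [410.4, 155.8, 226.3]
ee_rot: [-0.002, 1.0, -0.023, -0.001]
force: [0.3, -0.6, 0.4]
grip_width: 1.002
grip_force: 0.0
```

```bash
python3 - <<'E'
from h import *
print(ctrl.sense()["eef_pos"],ctrl.sense()["grip_width"])
c=ctrl.capture("wrist")
rim(c,(490.5,152.4,-2.6),132)
t=ctrl.capture("top");rim(t,(490.5,152.4,-2.6),132)
for q in("dish_1","lid_1","tray_front","drain_deck","salt_mill","water_glass","yellow_jar"):
    print(q,[(np.round(r["extent"]).tolist(),round(r["score"],2)) for r in ctrl.boxes_of(q,t)],[(r["point"],round(r["score"],2)) for r in ctrl.landmark_of(q,t)])
# lids expected in the top picture, low and high end mid of the plate top
for v in(-72,0,72):print(v,proj(t,[deck(0,v,10),deck(60,v,10),deck(120,v,10)]).round(1).tolist())
E
```

```text
[410.35317904 155.81058982 226.3281199 ] 1.0016427811678743
rim [490.4 153.9  -2.5] -80.8
rim [490.8 151.   -2.6] -38.2
dish_1 [([166.0, 215.0, 8.0, 45.0], 0.7), ([162.0, 216.0, 8.0, 39.0], 0.66), ([133.0, 212.0, 30.0, 48.0], 0.55)] [([146.3, 236.6], 0.69), ([156.9, 237.2], 0.69), ([154.8, 235.7], 0.62), ([159.0, 237.4], 0.43)]
lid_1 [([326.0, 187.0, 22.0, 48.0], 0.96), ([294.0, 191.0, 28.0, 46.0], 0.77), ([353.0, 186.0, 28.0, 44.0], 0.6)] [([364.5, 205.7], 0.94), ([307.5, 213.9], 0.9), ([333.6, 211.7], 0.81), ([161.9, 237.2], 0.18)]
tray_front [([296.0, 239.0, 81.0, 6.0], 0.96)] [([336.4, 246.8], 0.87), ([404.6, 199.6], 0.64), ([247.4, 166.6], 0.49)]
drain_deck [([280.0, 175.0, 109.0, 68.0], 0.98)] [([334.8, 233.5], 0.66)]
salt_mill [([244.0, 156.0, 14.0, 18.0], 0.51)] [([248.9, 165.6], 0.56)]
water_glass [([390.0, 180.0, 46.0, 35.0], 0.88), ([162.0, 214.0, 5.0, 48.0], 0.63), ([294.0, 192.0, 26.0, 46.0], 0.21)] [([404.4, 201.9], 0.74), ([147.7, 235.7], 0.23)]
yellow_jar [([159.0, 157.0, 28.0, 21.0], 0.63)] [([176.2, 169.3], 0.69), ([149.3, 236.1], 0.21)]
-72 [[364.9, 231.5], [365.3, 209.6], [365.6, 186.8]]
0 [[336.2, 233.9], [335.9, 212.0], [335.6, 189.1]]
72 [[307.2, 236.2], [306.3, 214.3], [305.4, 191.5]]
```

The top dish's rim fits at 132 mm high, at the pile's position and yaw. The lids match their model positions, the tray is home, and the glass, jar and mill haven't moved. Handing in.

```bash
python3 -c "
from rig import ctrl
print(ctrl.finish_job())"
```

```text
the job is handed in; nothing more can be done
None
```

I handed the job in at about 81 s: the tray is home, all three lids lie flat against the lip with handles out, the four dishes are in one seated pile, and the glass, jar and mill haven't moved; no verdict came back.

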